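# Index a sample vial and bring it to the read notch

## Task

Take the reading of the marked sample vial: stand it fully down in the cup of the carriage with its index mark facing the reader's optic squarely, and let go of it. Then take hold of the carriage's knob and slide the carriage along its rail until its spring ball clicks into the notch in front of the reader. The program finishes while still holding the knob, with the carriage kept still in the notch for the reading; leave the unmarked vial and the beaker alone.

Things in the scene. Friction and masses are not known exactly. Their poses are not given: they have to be found in the camera images.
- vial_centre (a point): Centre (half-way up) of the marked sample vial: upright screw-cap glass vial, 27 mm diameter, 72 mm tall, 40 g, white cap, loose on the bench. x of this frame points from the vial's axis to its index mark, z up. The mark is a straight black line from the middle of the cap to its rim and on down one side of the vial.
- mark (a point): Point of the index mark on the vial's side, 13.5 mm from the vial's axis, half-way up.
- carriage: Grey carriage, 56 mm long, on a straight rail. Its y axis points along the rail towards the reader's notch: slide that way; x points across the rail to the reader's side; origin at bench height under the cup's axis. About 2 N of friction; end stops, 225 mm travel. A ball pushed out by a spring (4 to 6 N) sticks out of its x side, level with the cup's axis.
- cup (a point): Centre of the inner floor of the black cup on the carriage, 44 mm above the bench (axes as the carriage). A round socket of 30 mm bore, open at the top, its flared mouth 21 mm above this point. A seated vial stands on this floor, its top then 116 mm above the bench.
- knob (a point): Grip point of the carriage's knob, 70 mm above the bench, 65 mm from the cup's axis on the side away from the reader (axes as the carriage): an upright plain round black post, 20 mm diameter, from 45 to 90 mm above the bench, fixed to the carriage; it does not turn.
- notch (a point): The point that cup reaches when the ball sits in the notch of the reader's steel index bar (axes as the carriage; y is the way to slide). The ball climbs a ramp from 26 to 14 mm before the notch (about 3 N more push), runs on a flat and in the last 5 mm drops 3 mm into the notch, drawing the carriage in; to leave it takes about 10 N. The rail goes on 30 mm or more beyond.
- reader: The reader, clamped beside the rail, in line with the notch: a white box 106 mm tall. Origin at bench height on the rail's centre line, axes as the carriage. Its black optic tube points at the rail (along -x), 82 mm above the bench, and ends 33 mm from the centre line; the box's front is 59 mm from it. Does not move.
- vial_plain: A second vial of the same size, without a mark, loose on the bench near the first; origin at the centre of its underside. To be left alone.
- beaker: Glass beaker, 58 mm wide, 70 mm tall, loose on the bench; origin at the centre of its underside. To be left alone.
Mind the look-alikes: they are no part of the job. What is shaped like the part that bears vial_centre but green or turquoise is not meant.

How it is judged:
By the outcome, as a careful person would: the job done as asked, in the order asked, and still so for the second after the job is handed in, while the arm keeps its last pose, push and grip.
It also fails if it takes over 67 s, if anything falls off the work surface, if the arm or the gripper's body presses on something with over 40 N, if the wrist force passes 120 N, or if a joint passes its speed limit or range.

## Robot

A 6-joint arm with a two-finger parallel gripper is mounted at the origin on a cart in front of the work surface, level with it; the furniture and walls round the work are solid. World frame = base frame: x ahead of the robot, y to its left, z up, the work surface at z = 0. Lengths are in mm, angles in rad, forces in N, time in s.
With the tool pointing down it reaches from about 350 to 775 mm from the base axis. Payload 7.3 kg.
Tool frame: the origin (TCP) lies between the finger pads; the fingertips stand 22 mm ahead of it and the grasp point (between the pads) lies 3 mm ahead of it (nose_length is the distance from the TCP to the fingertips, in mm); z points along the fingers, y is the direction in which the jaws open and shut (so a half turn about z gives the same grasp; the last joint's range is limited). The gripper opens to 92 mm and grips with 3 to 60 N. Pads are 19 mm wide; open, the fingers measure 130 mm over their backs; the gripper's body (75 mm by 190 mm) begins 47 mm behind the grasp point.
Start: joints at [1.106, 0.342, 1.524, -0, 1.275, -0.146], TCP at [164.534, 498.569, 248.741] pointing down, gripper open.
Joint ranges: [-2.53, 2.53], [-0.77, 2.02], [0.04, 2.7], [-1, 4.14], [0.28, 2.66], [-3.11, 3.11]. Speed limits (rad/s): [2.57, 2.57, 3.14, 3.14, 3.14, 3.14].

## Interface

Orientations are given as [roll, pitch, yaw] about the fixed x, y, z axes, in that order (R = Rz(yaw) Ry(pitch) Rx(roll)).
In Python, from plant import get_obs, capture, close_job, nose_length gives the robot as it stands.
- The arm moves only by the tool step_arm, never from a script. Its argument "increments" is text: rows parted by semicolons, each of 7 numbers parted by spaces: the turn, a rotation vector about the tool's x, y, z in rad, then the shift along the tool's x, y, z in mm, then the opening, from -1 (shut) to 1 (fully open). A call has 1 to 20 rows; each row is the pose to reach, as a shift and turn from the pose commanded when the call began, along the tool's axes at that moment; what a row does not reach only later rows make up. A row lasts 1/8 s, in which the tool goes at most 62.5 mm and 10.7 degrees, less where a joint would pass 70% of its speed; a pose out of reach is approached as far as the arm can. A call with a gripper value outside its range is refused whole. The fingers move at their own pace and stop on an object; the grip force is fixed at half the most. Time passes only in rows, so rows that repeat a pose let the fingers close. It gives the time, the measured TCP pose, the force and the opening at its end, in the units of the state.
- get_obs(): the state, without advancing time (a new reading comes with each control period).
- capture(name): name is "scene" or "top"; returns a dict with "frame" (420x560x3 uint8, red, green, blue), "K" (3x3 intrinsics, pixels), "distortion" ([k1, k2, p1, p2, k3] as OpenCV has them; the pictures are not rectified), "extrinsics" (4x4, takes a point from world to camera coordinates). Camera axes: x right, y down, z forward; pixel columns grow to the right and rows downward; lengths in mm; the calibration is good to about 2 mm. A picture is of the moment at which its call begins. There is no depth.
- close_job(): hands the job in, once; it reports no verdict.
The state is a dict: "time": time; "joint_positions": joint angles; "dq": joint speeds; "tau": joint torques, N m; "tool_pos": TCP position; "tcp_rot": TCP orientation; "contact_force": force on the tool from outside, world axes, zero at the start; "moment": the same for the moment, N m; "grip_width": finger opening in mm.
Only numpy, scipy, OpenCV 4.12 (cv2) and the standard library are available. Lean on these libraries where they do the work, as an engineer would, in place of code of your own. Each camera call takes 0.05 s, during which the arm holds its last target.

## Working session

There is one attempt and no reset: what is moved stays moved. The work goes in short steps, Python scripts to look and compute and a tool call to move; the robot and the scene stay as the last step left them, time stands still between calls to the robot, and variables do not carry over. Pictures are saved under pics/ and viewed, and the job is handed in when it is done.

Besides the shell and the picture viewer there is one more tool, called after "Request:" as name(argument=value, ...) on one line, values as JSON. step_arm: Moves the arm, as the interface text tells. Its arguments: {"type":"object","properties":{"increments":{"type":"string"}},"required":["increments"]}

```bash
mkdir -p pics; ls; python3 - <<'E'
from plant import *
import cv2,json
o=get_obs();print(o)
for n in("scene","top"):
    c=capture(n);cv2.imwrite(f"pics/{n}0.png",c["frame"][:,:,::-1]);print(n,c["K"],c["distortion"],c["extrinsics"])
print(nose_length)
E
```

```text
pics
{'time': 0.0, 'joint_positions': array([ 1.10597981e+00,  3.42692374e-01,  1.52502544e+00,  1.71657179e-05,
        1.27540360e+00, -1.46012804e-01]), 'dq': array([-0.00019933,  0.00046699,  0.00122629, -0.00017566,  0.00080405,
       -0.00090436]), 'tau': array([-8.62434317e-04, -4.31244385e+01, -2.44219422e+01,  7.15573551e-02,
        5.60223078e-02, -1.40201573e-04]), 'tool_pos': array([164.35993709, 498.20961229, 248.05775286]), 'tcp_rot': array([-3.14008255e+00, -2.38666372e-04,  2.82278375e+00]), 'contact_force': array([-0.20728943, -0.29618539, -0.52357546]), 'moment': array([-0.00421681, -0.00049409, -0.03501751]), 'grip_width': 91.62789115852355}
scene [[406.66554662   0.         277.28361191]
 [  0.         406.66554662 217.38757388]
 [  0.           0.           1.        ]] [-0.03042572  0.          0.          0.          0.        ] [[ 6.49071503e-01 -7.60499392e-01 -1.86241305e-02 -3.12048520e+02]
 [-5.85478534e-01 -4.83763568e-01 -6.50528783e-01  3.28304439e+02]
 [ 4.85717068e-01  4.33143723e-01 -7.59253215e-01  7.26848029e+02]
 [ 0.00000000e+00  0.00000000e+00  0.00000000e+00  1.00000000e+00]]
top [[384.2677098    0.         279.66147528]
 [  0.         384.2677098  210.96616667]
 [  0.           0.           1.        ]] [-0.08135473  0.          0.          0.          0.        ] [[ 2.58923502e-02 -9.99649272e-01  5.56043331e-03 -4.89323003e+00]
 [-9.93590668e-01 -2.63468667e-02 -1.09924641e-01  4.66312607e+02]
 [ 1.10032587e-01 -2.67858735e-03 -9.93924371e-01  8.90194962e+02]
 [ 0.00000000e+00  0.00000000e+00  0.00000000e+00  1.00000000e+00]]
22.0
```

View pics/scene0.png

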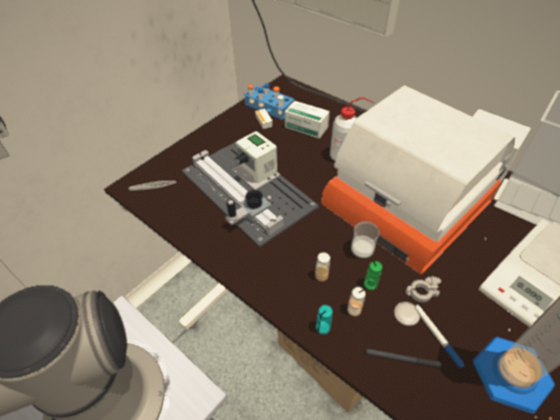

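View pics/top0.png

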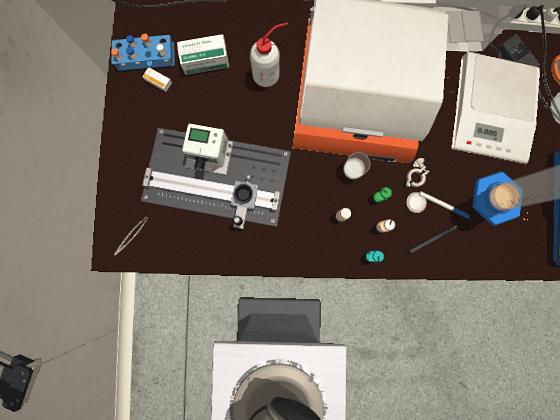

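The first views show the carriage cup at about top (243,193), the knob at (237,222) and the reader at (200,145). The vials are at (343,215) and (387,226), with green and turquoise look-alikes nearby. I'll zoom in on these.

```bash
python3 - <<'E'
import cv2,numpy as np
s=cv2.imread("pics/scene0.png");t=cv2.imread("pics/top0.png")
cv2.imwrite("pics/z1.png",cv2.resize(t[190:270,325:425],(800,640),interpolation=cv2.INTER_CUBIC)[:600])
cv2.imwrite("pics/z2.png",cv2.resize(s[240:340,300:400],(600,600),interpolation=cv2.INTER_CUBIC))
cv2.imwrite("pics/z3.png",cv2.resize(t[120:235,135:295],(800,575),interpolation=cv2.INTER_CUBIC))
cv2.imwrite("pics/z4.png",cv2.resize(s[130:250,175:325],(750,600),interpolation=cv2.INTER_CUBIC))
E
```

```text
(no output)
```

View pics/z1.png

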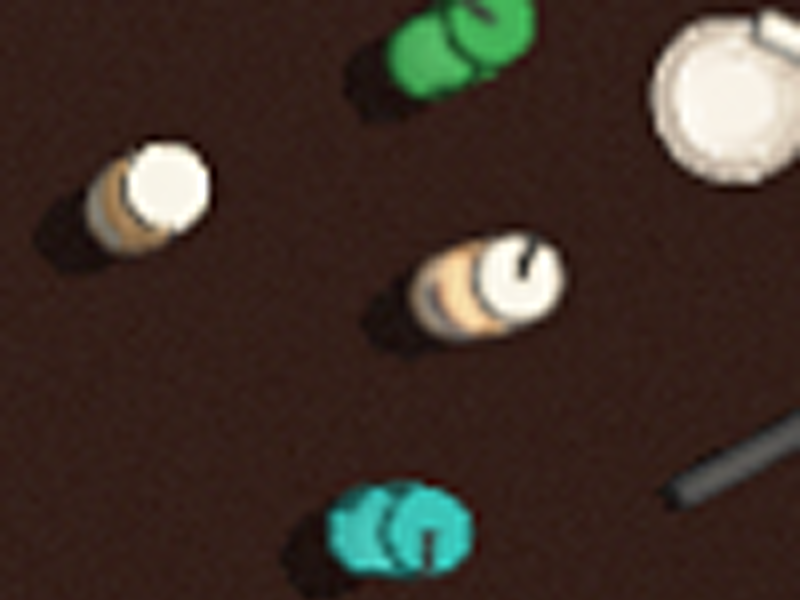

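View pics/z2.png

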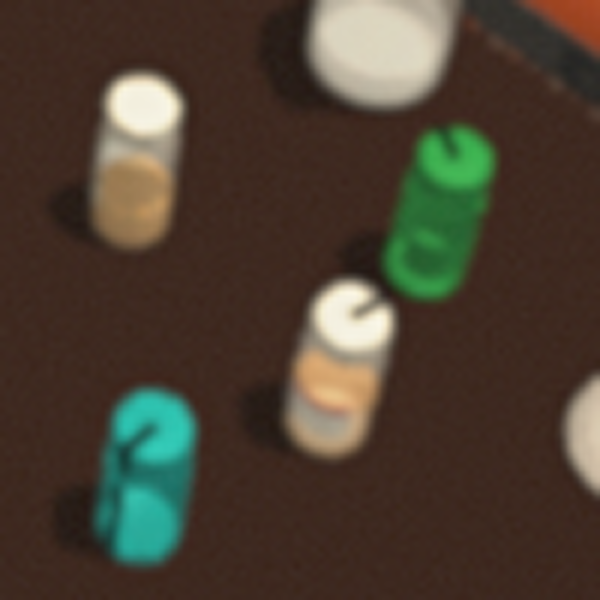

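View pics/z3.png

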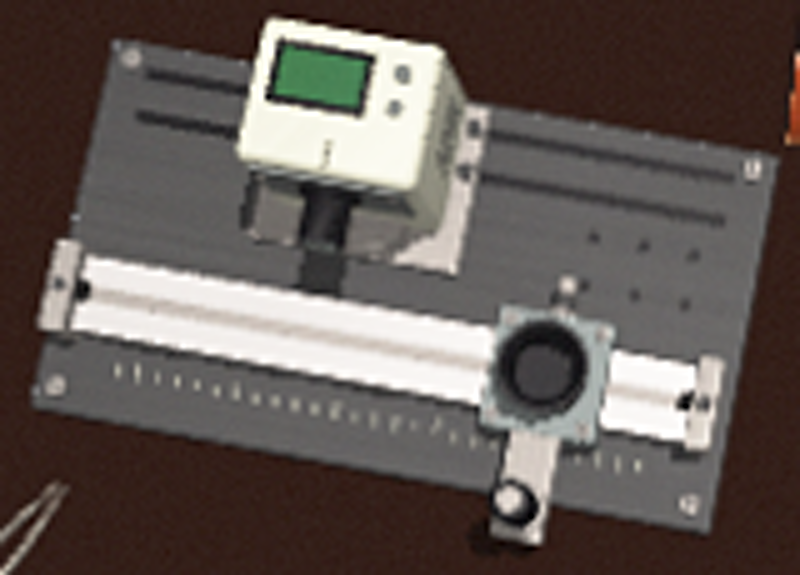

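View pics/z4.png

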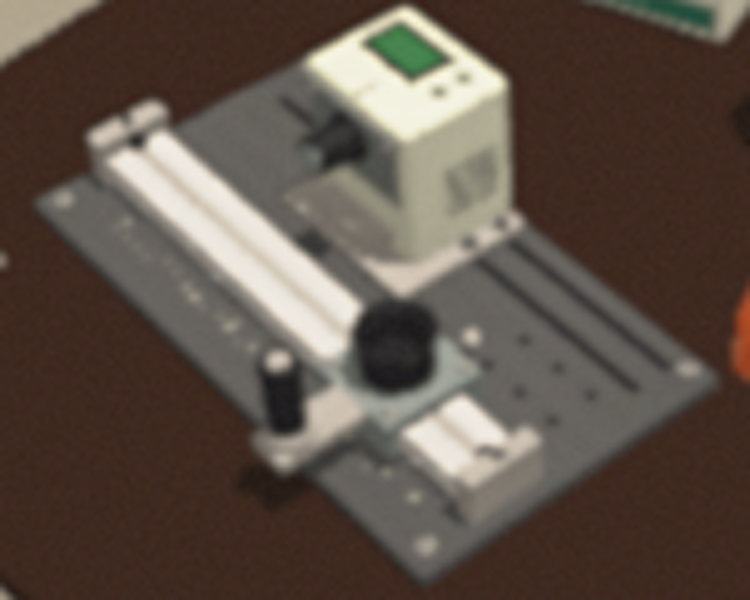

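Top-view zoom: the marked vial's cap is at about (390,225), its mark pointing up and slightly right. The plain vial is to its left. The cup mouth is at about (243,193), the knob top at (237,220), and the optic tube at about (200,163). Next I'll measure these.

```bash
cat > h.py <<'E'
import numpy as np,cv2
from plant import *
def cam(n):
    c=capture(n);c["bgr"]=np.ascontiguousarray(c["frame"][:,:,::-1]);return c
def ray(c,p):
    u=cv2.undistortPoints(np.array(p,float).reshape(-1,1,2),c["K"],np.array(c["distortion"])).reshape(-1,2)
    d=np.c_[u,np.ones(len(u))]@c["extrinsics"][:3,:3]
    o=-c["extrinsics"][:3,:3].T@c["extrinsics"][:3,3]
    return o,d
def onz(c,p,z):
    o,d=ray(c,p);s=(z-o[2])/d[:,2];return o+d*s[:,None]
def proj(c,P):
    E=c["extrinsics"];return cv2.projectPoints(np.array(P,float).reshape(-1,3),cv2.Rodrigues(E[:3,:3])[0],E[:3,3],c["K"],np.array(c["distortion"]))[0].reshape(-1,2)
def tri(c1,p1,c2,p2):
    o1,d1=ray(c1,p1);o2,d2=ray(c2,p2);d1=d1[0];d2=d2[0]
    A=np.c_[d1,-d2];s=np.linalg.lstsq(A,o2-o1,rcond=None)[0]
    a=o1+s[0]*d1;b=o2+s[1]*d2;return (a+b)/2,np.linalg.norm(a-b)
def caps(c,win):
    x0,y0,x1,y1=win;b=c["bgr"][y0:y1,x0:x1].astype(int)
    m=((b.min(2)>170)).astype(np.uint8)
    n,l,s,ce=cv2.connectedComponentsWithStats(m)
    out=[]
    for i in range(1,n):
        if s[i,4]>30:
            cs=cv2.findContours((l==i).astype(np.uint8),cv2.RETR_EXTERNAL,cv2.CHAIN_APPROX_NONE)[0]
            h=cv2.convexHull(cs[0]);e=cv2.fitEllipse(h) if len(h)>=5 else None
            out.append((s[i].tolist(),e,(e[0][0]+x0,e[0][1]+y0) if e else None))
    return out
E
python3 - <<'E'
from h import *
t=cam("top");s=cam("scene")
for nm,c,w in(("top",t,(325,195,425,245)),("scene",s,(310,240,400,330))):
    for o in caps(c,w):print(nm,o[0],np.round(o[1][1],1),np.round(o[2],2),onz(c,[o[2]],72).round(1))
# hi-res crops of caps
for nm,c,(x,y) in(("t",t,(389,224)),("s",s,(359,293))):
    cv2.imwrite(f"pics/cap{nm}.png",cv2.resize(c["bgr"][y-12:y+13,x-12:x+13],(600,600),interpolation=cv2.INTER_NEAREST))
E
```

```text
top [83, 0, 17, 17, 219] [15.7 18.9] [416.24 202.33] [[ 489.4 -305.6   72. ]]
top [16, 13, 10, 11, 81] [ 9.4 10.4] [345.58 212.98] [[ 460.5 -142.2   72. ]]
top [60, 25, 10, 10, 68] [9.4 9.6] [389.27 224.3 ] [[ 437.3 -242.4   72. ]]
scene [44, 0, 19, 14, 202] [12.8 19.2] [362.69 246.61] [[ 534.2 -191.    72. ]]
scene [9, 13, 11, 9, 76] [ 8.6 10.6] [323.63 257.39] [[ 460.  -144.4   72. ]]
scene [43, 48, 12, 10, 84] [ 9.8 11.8] [358.35 292.68] [[ 436.  -244.4   72. ]]
```

View pics/capt.png

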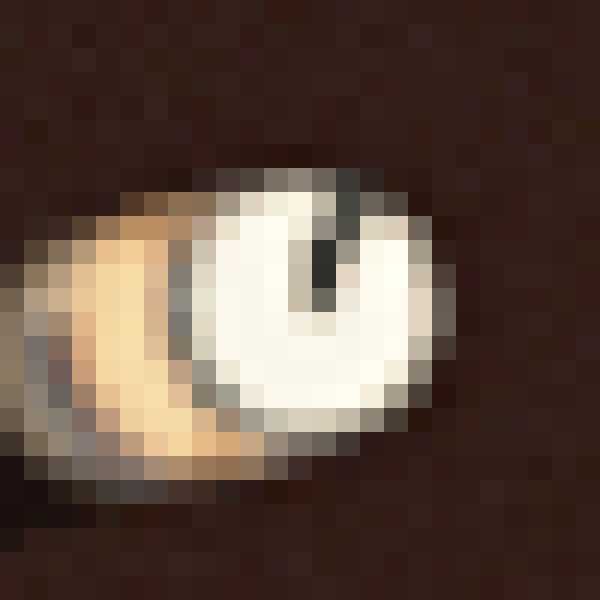

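View pics/caps.png

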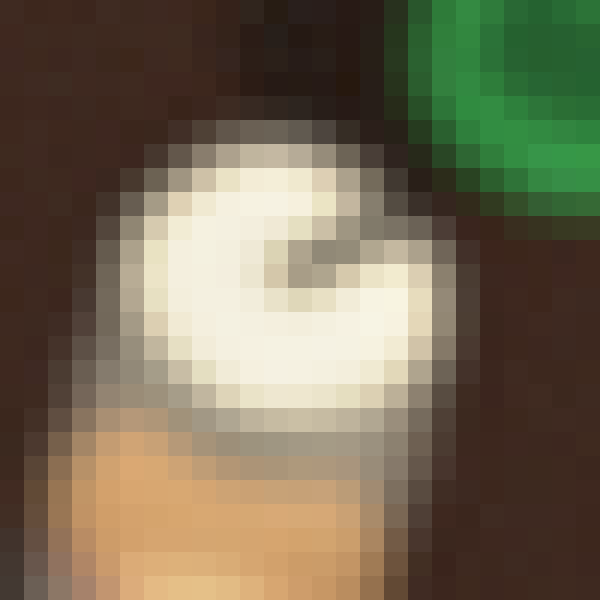

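```bash
cat >> h.py <<'E'
def markdir(c,centre,z,rin=0,rout=10.5):
    """mark direction on cap plane, weighted darkness"""
    u=proj(c,[*centre,z])[0];x0,y0=np.round(u).astype(int)
    ys,xs=np.mgrid[y0-10:y0+11,x0-10:x0+11]
    P=onz(c,np.c_[xs.ravel(),ys.ravel()],z)[:,:2]-centre
    g=c["bgr"].max(2)[ys,xs].ravel().astype(float)
    r=np.hypot(*P.T);ok=r<rout
    w=np.clip(np.percentile(g[ok],80)-20-g,0,None)*ok
    q=(w[:,None]*P).sum(0)/w.sum()
    D=P-q;C=(w[:,None]*D).T@D
    v=np.linalg.eigh(C)[1][:,1];v=v*np.sign(v@q)
    return np.degrees(np.arctan2(q[1],q[0])),np.degrees(np.arctan2(v[1],v[0])),q
E
python3 - <<'E'
from h import *
t=cam("top");s=cam("scene")
for c,ce in((t,[437.3,-242.4]),(s,[436.0,-244.4])):
    for ro in(9,10.5,12):print(markdir(c,np.array(ce),72,0,ro))
# rail: white, cup, knob, reader
b=t["bgr"];win=(135,160,295,225)
x0,y0,x1,y1=win
cv2.imwrite("pics/rail.png",cv2.resize(b[150:230,140:290],(750,400),interpolation=cv2.INTER_NEAREST))
m=((b.min(2)>190)).astype(np.uint8);mm=np.zeros_like(m);mm[150:235,135:295]=m[150:235,135:295]
n,l,st,ce=cv2.connectedComponentsWithStats(mm)
for i in range(1,n):
    if st[i,4]>30:print(st[i],ce[i])
d=((b.max(2)<60)&(b.max(2)-b.min(2).astype(int)<12)).astype(np.uint8)
dd=np.zeros_like(d);dd[150:235,185:295]=d[150:235,185:295]
n,l,st,ce=cv2.connectedComponentsWithStats(dd)
for i in range(1,n):
    if st[i,4]>20:print("dark",st[i],ce[i])
b=s["bgr"]
cv2.imwrite("pics/knobs.png",cv2.resize(b[180:230,215:275],(720,600),interpolation=cv2.INTER_NEAREST))
cv2.imwrite("pics/knobt.png",cv2.resize(t["bgr"][175:230,220:275],(600,600),interpolation=cv2.INTER_NEAREST))
E
```

```text
(np.float64(-24.141894849035044), np.float64(-21.191520022928586), array([ 4.50160705, -2.01761766]))
(np.float64(-21.598712031563004), np.float64(-30.63168099466717), array([ 4.71296221, -1.86587119]))
(np.float64(-32.70797683888981), np.float64(-27.00167796594723), array([ 2.84799574, -1.82894074]))
(np.float64(-8.623412402881499), np.float64(-21.77233174396835), array([ 5.24870219, -0.79598551]))
(np.float64(-10.041346289033898), np.float64(-19.807992200510522), array([ 6.28817572, -1.11345445]))
(np.float64(-18.464108052929863), np.float64(-4.93306556245759), array([ 4.69222736, -1.56672956]))
[183 150  36   7 149] [204.97315436 152.08724832]
[215 156  14  18  75] [223.50666667 166.6       ]
[ 150  172   84   29 1116] [193.50896057 185.88888889]
[255 190  24  19 301] [265.97009967 199.11960133]
[236 207  10  12  78] [241.17948718 211.78205128]
dark [194 156  14  23 187] [199.51336898 166.27272727]
dark [235 185  17  17 155] [243.50322581 192.41290323]
dark [230 215  13  10  38] [236.81578947 220.76315789]
```

View pics/knobs.png

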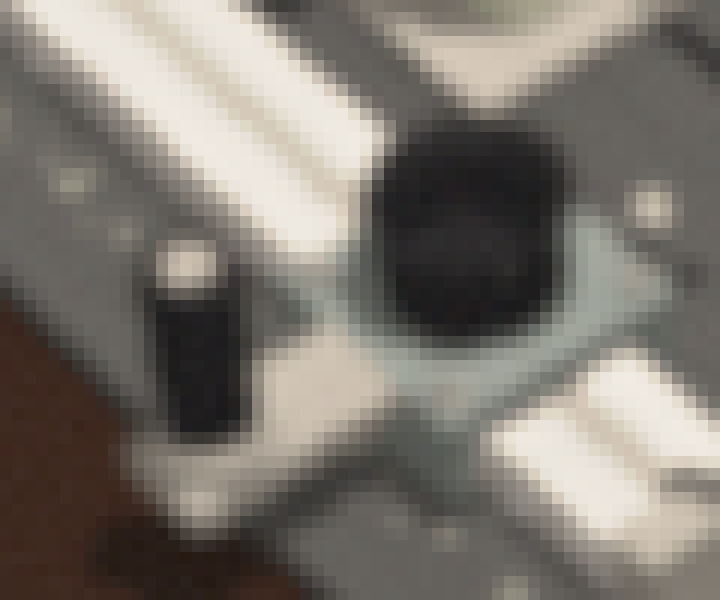

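View pics/knobt.png

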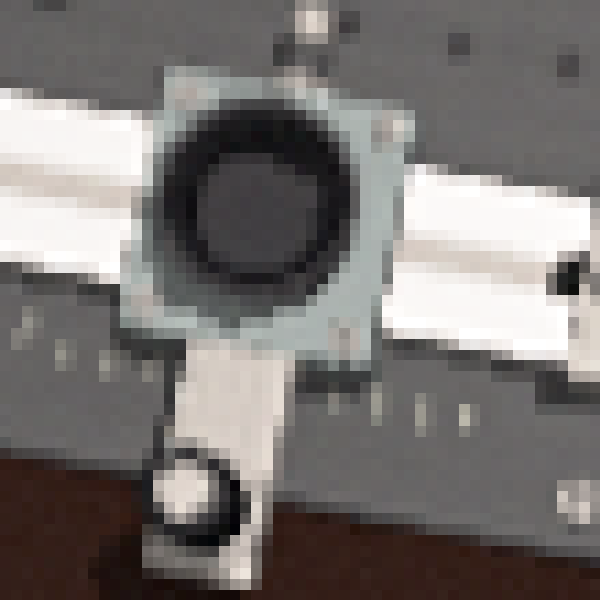

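View pics/rail.png

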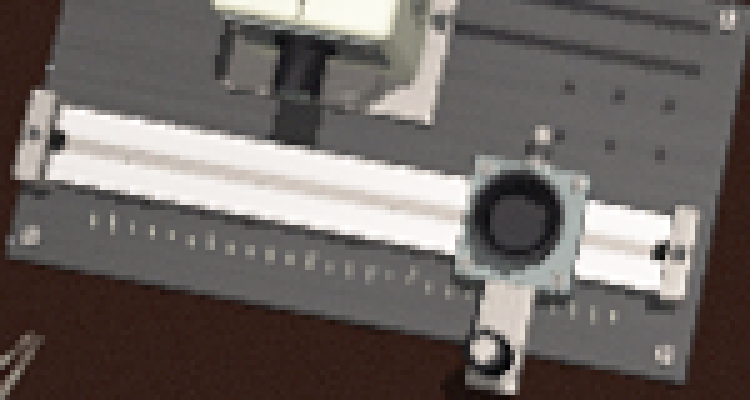

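```bash
python3 - <<'E'
from h import *
t=cam("top");s=cam("scene")
for c in(t,s):print("cam pos",(-c["extrinsics"][:3,:3].T@c["extrinsics"][:3,3]).round())
b=t["bgr"].min(2).astype(float)
# rail edges: per column, outermost crossing 150
up=[];lo=[]
for x in list(range(155,228,1))+list(range(260,270)):
    yc=int(round(185.9+(x-193.5)*0.185));col=b[yc-14:yc+15,x]
    idx=np.where(col>150)[0];idx=idx[(idx>3)&(idx<26)]
    i,j=idx[0],idx[-1]
    up.append((x,yc-14+i-(col[i]-150)/(col[i]-col[i-1])));lo.append((x,yc-14+j+(col[j]-150)/(col[j]-col[j+1])))
for nm,e in(("up",up),("lo",lo)):
    for z in(0,20):
        P=onz(t,e,z)[:,:2];v=cv2.fitLine(P.astype(np.float32),cv2.DIST_HUBER,0,.01,.01).ravel()
        d=v[:2]*np.sign(v[1]);r=(P-v[2:])@[-d[1],d[0]]
        print(nm,z,"yaw",np.degrees(np.arctan2(-d[0],d[1])),v[2:],"rms",np.median(abs(r)))
print("knob",tri(t,(236.46,219.4),s,(230.2,201.7)),onz(t,[(236.46,219.4)],90),onz(s,[(230.2,201.7)],90))
g=t["bgr"].max(2)
# cup outer dark
for nm,c,w in(("t",t,(230,180,258,206)),("s",s,(240,188,268,212))):
    x0,y0,x1,y1=w;m=(c["bgr"].max(2)[y0:y1,x0:x1]<85).astype(np.uint8)
    n,l,st,ce=cv2.connectedComponentsWithStats(m);i=1+st[1:,4].argmax()
    h=cv2.convexHull(cv2.findContours((l==i).astype(np.uint8),0,1)[0][0]);e=cv2.fitEllipse(h)
    print(nm,st[i],e,onz(c,[(e[0][0]+x0,e[0][1]+y0)],65),onz(c,[(e[0][0]+x0,e[0][1]+y0)],55))
print("floor t",onz(t,[(243.3,194.2)],44))
# optic tube in top: dark comp columns
for y in range(160,180):print(y,g[y,188:214].tolist())
E
```

```text
cam pos [366.  10. 936.]
cam pos [  42. -393.  760.]
up 0 yaw -8.892329 [543.5422  207.27036] rms 0.24684571154672194
up 20 yaw -8.892344 [539.73816 203.05078] rms 0.24156902805613323
lo 0 yaw -9.116853 [504.28693 205.64943] rms 0.2878691879287659
lo 20 yaw -9.116853 [501.32162 201.46448] rms 0.2817192319264594
knob (array([438.51819823, 102.29845144,  88.20402989]), np.float64(1.245963464036207)) [[437.87962828 102.49273717  90.        ]] [[437.93974325 100.58183581  90.        ]]
t [  4   4  18  20 271] ((12.785435676574707, 13.469568252563477), (17.78675651550293, 19.1004695892334), 1.3826072216033936) [[500.04375516  93.00932792  65.        ]] [[501.58832915  93.96482199  55.        ]]
s [  6   1  17  20 274] ((13.723840713500977, 10.39133358001709), (17.40703773498535, 20.346296310424805), 19.418092727661133) [[495.51217803  83.71795671  65.        ]] [[502.04519826  90.58556103  55.        ]]
floor t [[501.58525376  93.7425642   44.        ]]
160 [113, 114, 115, 122, 123, 126, 130, 109, 35, 34, 41, 46, 50, 54, 48, 35, 26, 21, 19, 50, 65, 61, 64, 63, 66, 80]
161 [115, 113, 114, 
[... 1526 characters left out ...]

174 [97, 98, 98, 98, 99, 102, 85, 52, 52, 55, 55, 53, 56, 53, 54, 48, 78, 100, 95, 97, 98, 98, 96, 98, 95, 95]
175 [93, 94, 95, 94, 98, 101, 82, 51, 52, 55, 55, 56, 54, 54, 54, 64, 89, 100, 99, 99, 98, 98, 96, 98, 99, 95]
176 [86, 89, 91, 93, 95, 91, 70, 51, 55, 56, 53, 54, 54, 54, 52, 83, 101, 100, 99, 99, 99, 99, 100, 98, 99, 98]
177 [180, 152, 135, 103, 94, 67, 40, 45, 48, 51, 53, 49, 52, 54, 53, 83, 100, 98, 98, 100, 100, 101, 101, 100, 100, 100]
178 [250, 235, 225, 198, 191, 189, 172, 121, 81, 51, 41, 41, 45, 48, 45, 80, 98, 98, 98, 97, 99, 101, 101, 101, 99, 98]
179 [244, 246, 247, 248, 251, 254, 250, 226, 200, 192, 197, 179, 152, 120, 74, 80, 90, 92, 94, 96, 97, 98, 99, 99, 101, 100]
```

```bash
python3 - <<'E'
from h import *
t=cam("top");s=cam("scene")
a=np.radians(-9);X=np.array([np.cos(a),np.sin(a)]);Y=np.array([-np.sin(a),np.cos(a)])
cup=np.array([501.7,92.4])
for y,c in((161,200.2),(163,199.7),(165,199.0),(167,198.7)):
    P=onz(t,[(c,y)],82)[0,:2];print(P,(P-cup)@X,(P-cup)@Y)
# shadow/index bar? at row 174 cols 194.5..204
for z in(0,30,44):
    P=onz(t,[(199,174)],z)[0,:2];print(z,P,(P-cup)@X,(P-cup)@Y)
b=s["bgr"];cv2.imwrite("pics/rd.png",cv2.resize(b[125:195,220:290],(600,600),interpolation=cv2.INTER_NEAREST))
cv2.imwrite("pics/vs.png",cv2.resize(b[280:320,340:380],(600,600),interpolation=cv2.INTER_NEAREST))
# green/turq
for p in((383,194),(375,256)):print(onz(t,[p],36))
E
```

```text
[569.70498473 191.35171436] 51.6882720155535 108.37177796165756
[565.02433328 192.24943302] 46.92481301952177 108.52622900941735
[560.33983307 193.60449037] 42.086009108760095 109.13178606893635
[555.6829296  194.04404677] 37.41767808002084 108.83743060349805
0 [556.21473692 210.04852126] 35.439286562425806 124.72805644188323
30 [550.10256439 203.63012085] 30.40642405560505 117.43252275642901
44 [547.25021722 200.63486733] 28.057754885755248 114.0279403698837
[[ 512.40245449 -238.12313506   36.        ]]
[[ 364.89787612 -218.79850248   36.        ]]
```

View pics/rd.png

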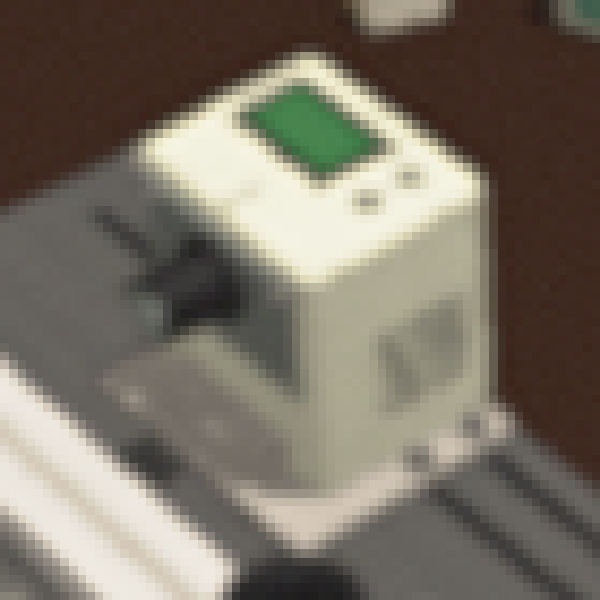

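```bash
cat >> h.py <<'E'
from scipy.spatial.transform import Rotation as Ro
def inc(pos,yaw_deg,o=None):
    o=o or get_obs();R=Ro.from_euler("xyz",o["tcp_rot"])
    T=Ro.from_euler("xyz",[np.pi,0,np.radians(yaw_deg)])
    return np.r_[(R.inv()*T).as_rotvec().round(3),(R.inv().apply(np.array(pos)-o["tool_pos"])).round(1)]
E
python3 - <<'E'
from h import *
o=get_obs();print(o["joint_positions"].round(2))
print(inc([400,150,250],160,o));print(inc([436.7,-243.4,160],160,o))
E
```

```text
[ 1.11  0.34  1.52 -0.    1.28 -0.15]
[ 0.000e+00  0.000e+00  3.000e-02 -3.328e+02 -2.572e+02 -1.300e+00]
[ 0.000e+00  0.000e+00  3.000e-02 -4.910e+02 -6.193e+02  8.870e+01]
```

Request:
step_arm(increments="0 0 0.03 -333 -257 0 0.3;0 0 0.03 -333 -257 0 0.3;0 0 0.03 -333 -257 0 0.3;0 0 0.03 -333 -257 0 0.3;0 0 0.03 -333 -257 0 0.3;0 0 0.03 -333 -257 0 0.3;0 0 0.03 -333 -257 0 0.3;0 0 0.03 -491 -619 60 0.3;0 0 0.03 -491 -619 60 0.3;0 0 0.03 -491 -619 60 0.3;0 0 0.03 -491 -619 60 0.3;0 0 0.03 -491 -619 60 0.3;0 0 0.03 -491 -619 60 0.3;0 0 0.03 -491 -619 60 0.3;0 0 0.03 -491 -619 60 0.3;0 0 0.03 -491 -619 60 0.3")

```text
time: 2.5
tool_pos: [436.7, -241.7, 188.8]
tcp_rot: [3.141, -0.001, 2.794]
contact_force: [-1.0, 0.3, 0.3]
grip_width: 59.7
```

Request:
step_arm(increments="0 0 0 -0.6 -1.6 50 0.3;0 0 0 -0.6 -1.6 100 0.3;0 0 0 -0.6 -1.6 125 0.3;0 0 0 -0.6 -1.6 138.5 0.3;0 0 0 -0.6 -1.6 138.5 0.3;0 0 0 -0.6 -1.6 138.5 0.3")

```text
time: 3.25
tool_pos: [437.6, -244.9, 51.4]
tcp_rot: [-3.141, 0.002, 2.793]
contact_force: [0.6, -0.3, 0.4]
grip_width: 59.8
```

```bash
python3 - <<'E'
from h import *
for n,w in(("scene",(310,200,410,330)),("top",(340,170,440,270))):
    c=cam(n);x0,y0,x1,y1=w
    cv2.imwrite(f"pics/g1{n}.png",cv2.resize(c["bgr"][y0:y1,x0:x1],None,fx=4.5,fy=4.5,interpolation=cv2.INTER_CUBIC))
E
```

```text
(no output)
```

View pics/g1scene.png

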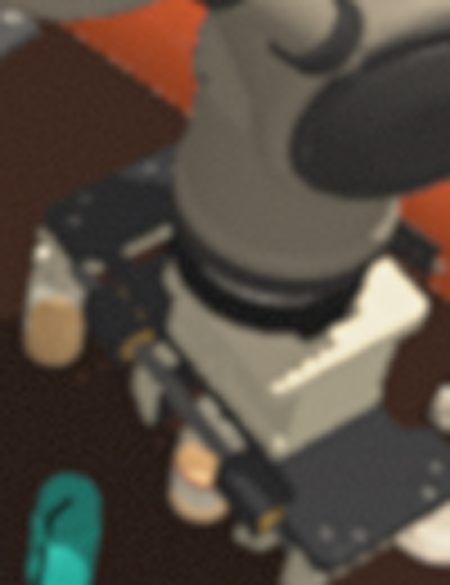

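View pics/g1top.png

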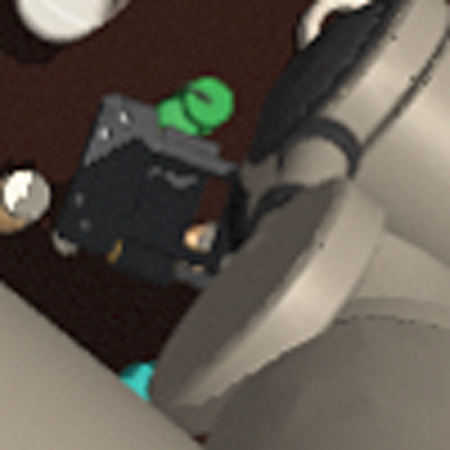

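The marked vial stands between the open jaws: in the scene view it is at crop (195,480), between the pads. I'll close and lift.

Request:
step_arm(increments="0 0 0 0 0 0 -1;0 0 0 0 0 0 -1;0 0 0 0 0 0 -1;0 0 0 0 0 0 -1;0 0 0 0 0 0 -1;0 0 0 0 0 0 -1;0 0 0 0 0 -20 -1;0 0 0 0 0 -70 -1;0 0 0 0 0 -120 -1;0 0 0 0 0 -120 -1;0 0 0 0 0 -120 -1")

```text
time: 4.72
tool_pos: [436.4, -244.5, 169.6]
tcp_rot: [3.141, -0.001, 2.793]
contact_force: [-0.8, 1.2, -0.9]
grip_width: 26.6
```

```bash
python3 - <<'E'
from h import *
o=get_obs();print(o["joint_positions"].round(2))
print(inc([440,-60,240],160,o))
E
```

```text
[-0.66  0.38  1.71  0.    1.06 -1.89]
[ 0.000e+00 -1.000e-03  0.000e+00  5.970e+01  1.747e+02 -7.030e+01]
```

Request:
step_arm(increments="0 0 0.17 15 44 -70 -1;0 0 0.34 30 88 -70 -1;0 0 0.51 45 132 -70 -1;0 0 0.68 60 175 -70 -1;0 0 0.85 60 175 -70 -1;0 0 1.02 60 175 -70 -1;0 0 1.19 60 175 -70 -1;0 0 1.36 60 175 -70 -1;0 0 1.53 60 175 -70 -1;0 0 1.7 60 175 -70 -1;0 0 1.87 60 175 -70 -1;0 0 2.04 60 175 -70 -1;0 0 2.09 60 175 -70 -1;0 0 2.09 60 175 -70 -1;0 0 2.09 60 175 -70 -1")

```text
time: 6.6
tool_pos: [439.9, -59.8, 239.3]
tcp_rot: [-3.14, 0.001, 0.704]
contact_force: [0.3, -0.6, -0.3]
grip_width: 26.4
```

```bash
python3 - <<'E'
from h import *
o=get_obs();print(o["joint_positions"].round(2),o["grip_width"])
ax=o["tool_pos"]
c=cam("scene");u=proj(c,[[ax[0],ax[1],z] for z in(ax[2]-50,ax[2]-30,ax[2]-10)]);print(u)
x,y=u[1].astype(int)
cv2.imwrite("pics/v2.png",cv2.resize(c["bgr"][y-30:y+30,x-30:x+30],(600,600),interpolation=cv2.INTER_NEAREST));print(x,y)
c=cam("top");cv2.imwrite("pics/v2t.png",c["bgr"])
E
```

```text
[-0.31  0.2   1.75  0.    1.19  0.56] 26.37655168120371
[[285.40683026 205.01097068]
 [285.36927751 197.76192648]
 [285.33002261 190.21679446]]
285 197
```

View pics/v2.png

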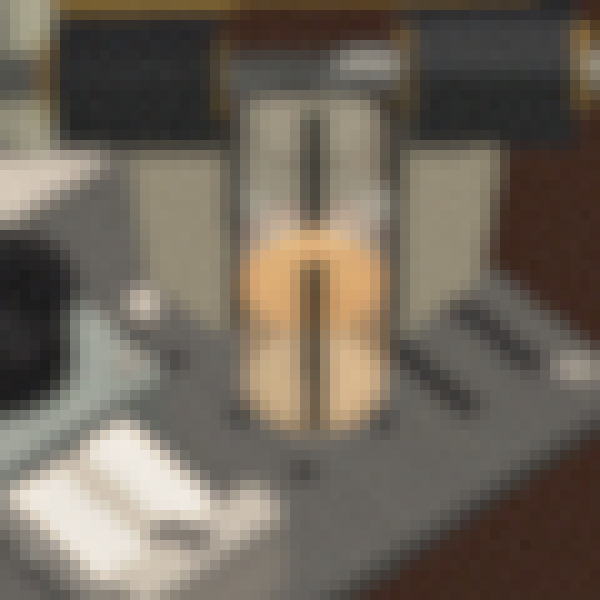

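The mark faces the camera almost centrally, at crop x≈314 of 600, with the vial spanning about 238–390. I'll measure it to subpixel.

```bash
python3 - <<'E'
from h import *
o=get_obs();ax=o["tool_pos"];yaw=o["tcp_rot"][2]
c=cam("scene");b=c["bgr"].astype(float);x0,y0=255,167
for y in range(y0+27,y0+42):
    r=b[y,x0:x0+60];sat=r[:,2]-r[:,0]
    v=r[:,2];i=np.arange(60)
    th=45
    ins=np.where(sat[20:44]>th)[0]+20;l,rr=ins[0],ins[-1]
    L=l-(sat[l]-th)/(sat[l]-sat[l-1]);R=rr+(sat[rr]-th)/(sat[rr]-sat[rr+1])
    w=np.clip(np.median(v[26:38])-15-v,0,None)[27:37];m=(w*i[27:37]).sum()/max(w.sum(),1)
    q=(m-(L+R)/2)/((R-L)/2)
    print(y-y0,round(L,2),round(R,2),round(m,2),"q",round(q,3))
cp=-c["extrinsics"][:3,:3].T@c["extrinsics"][:3,3]
az=np.arctan2(cp[1]-ax[1],cp[0]-ax[0]);print("cam az",np.degrees(az),"yaw",np.degrees(yaw))
# predicted pixel of mark for given azimuth
def P(phi,z=-40): return proj(c,[ax[0]+13.5*np.cos(phi),ax[1]+13.5*np.sin(phi),ax[2]+z])[0]
for d in(-145,-142,-140,-138,-135,-130):print(d,P(np.radians(d))-[x0,y0])
print("axis",proj(c,[*ax[:2],ax[2]-40])[0]-[x0,y0])
# silhouettes
a=[P(p)[0]-x0 for p in np.linspace(0,2*np.pi,200)];print(min(a),max(a))
E
```

```text
27 23.34 38.65 31.06 q 0.008
28 23.35 38.61 31.07 q 0.011
29 23.44 38.44 31.08 q 0.019
30 23.7 38.2 31.08 q 0.017
31 24.17 37.91 31.08 q 0.006
32 24.5 37.68 31.1 q 0.001
33 24.62 37.65 31.06 q -0.012
34 24.59 37.74 31.03 q -0.02
35 24.47 37.8 31.02 q -0.018
36 24.33 37.86 31.02 q -0.011
37 24.35 37.78 31.02 q -0.006
38 24.48 37.65 31.02 q -0.006
39 24.65 37.5 31.02 q -0.009
40 25.2 37.04 31.02 q -0.017
41 26.5 36.0 31.02 q -0.049
cam az -140.06337951464332 yaw 40.306769696813014
-145 [29.86642773 39.5452251 ]
-142 [30.24690665 39.56011263]
-140 [30.50098035 39.56181717]
-138 [30.75501719 39.55694115]
-135 [31.13530269 39.53730416]
-130 [31.76439867 39.47188108]
axis [30.46646781 34.22273211]
23.272955220704375 37.66522155728137
```

```bash
python3 - <<'E'
from h import *
o=get_obs()
print(inc([501.7,92.4,140],171.2,o))
E
```

```text
[-1.000e-03 -1.000e-03 -2.285e+00  1.455e+02 -7.620e+01  9.990e+01]
```

Request:
step_arm(increments="0 0 -0.18 36 -19 0 -1;0 0 -0.36 73 -38 0 -1;0 0 -0.54 110 -57 0 -1;0 0 -0.72 145.5 -76 0 -1;0 0 -0.9 145.5 -76 0 -1;0 0 -1.08 145.5 -76 0 -1;0 0 -1.26 145.5 -76 0 -1;0 0 -1.44 145.5 -76 0 -1;0 0 -1.62 145.5 -76 0 -1;0 0 -1.8 145.5 -76 0 -1;0 0 -1.98 145.5 -76 20 -1;0 0 -2.16 145.5 -76 50 -1;0 0 -2.285 145.5 -76 80 -1;0 0 -2.285 145.5 -76 98 -1;0 0 -2.285 145.5 -76 98 -1;0 0 -2.285 145.5 -76 98 -1")

```text
time: 8.75
tool_pos: [502.6, 92.2, 143.0]
tcp_rot: [3.141, 0.001, 2.988]
contact_force: [0.4, -0.2, 0.4]
grip_width: 26.5
```

```bash
python3 - <<'E'
from h import *
o=get_obs();print(o["tool_pos"].round(1),np.degrees(o["tcp_rot"][2]),o["contact_force"].round(1))
ax=o["tool_pos"]
for n in("scene","top"):
    c=cam(n);u=proj(c,[[ax[0],ax[1],ax[2]-50],[501.7,92.4,65]]);print(n,u)
    x,y=u[1].astype(int)
    cv2.imwrite(f"pics/p3{n}.png",cv2.resize(c["bgr"][y-30:y+30,x-30:x+30],(600,600),interpolation=cv2.INTER_NEAREST));print(x,y)
E
```

```text
[502.6  92.2 143. ] 171.18556158925554 [ 0.4 -0.2  0.4]
scene [[252.37237334 186.67084651]
 [252.79642549 195.21661854]]
252 195
top [[242.07806886 190.36817256]
 [243.07748115 192.76277162]]
243 192
```

View pics/p3scene.png

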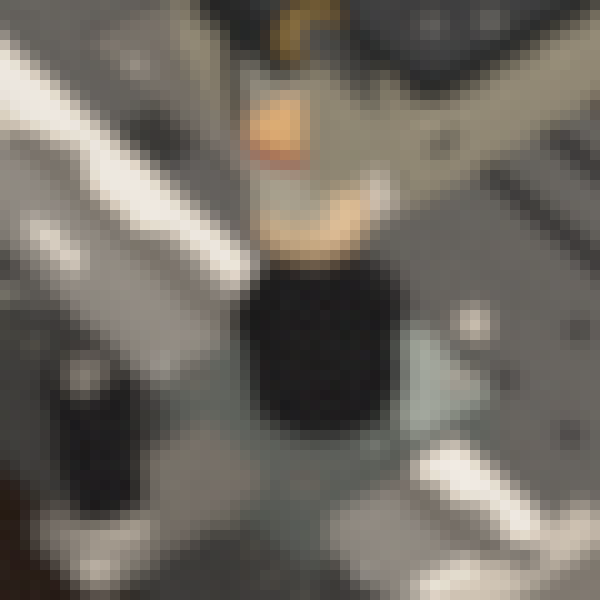

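View pics/p3top.png

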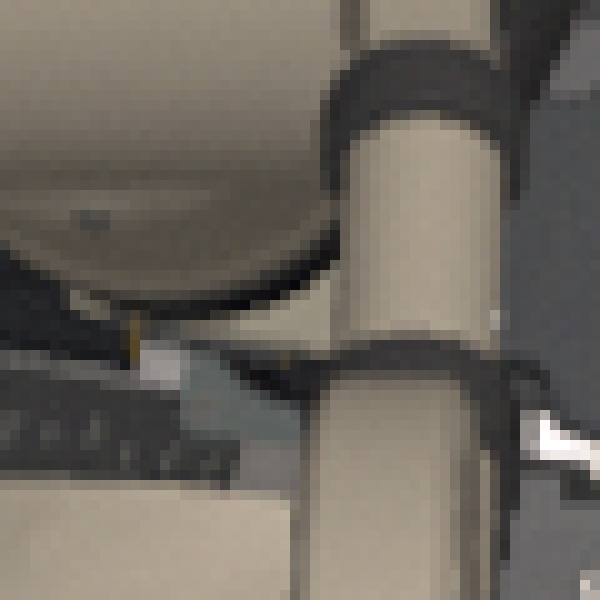

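```bash
python3 - <<'E'
from h import *
c=cam("scene");b=c["bgr"].astype(int);x0,y0=222,165
for y in range(8,46,1):
    print(y,"R",b[y0+y,x0+20:x0+46,2].tolist())
E
```

```text
8 R [135, 134, 110, 94, 119, 143, 145, 133, 138, 146, 144, 139, 140, 130, 110, 89, 80, 98, 117, 109, 77, 51, 47, 44, 49, 61]
9 R [129, 133, 118, 94, 115, 145, 159, 169, 179, 180, 160, 143, 142, 139, 132, 115, 96, 107, 128, 128, 105, 86, 79, 76, 81, 98]
10 R [124, 128, 117, 96, 119, 158, 180, 197, 207, 200, 171, 147, 141, 144, 143, 133, 121, 120, 131, 137, 131, 124, 122, 118, 121, 134]
11 R [123, 126, 116, 103, 137, 182, 204, 215, 217, 206, 176, 149, 141, 142, 144, 141, 138, 133, 136, 141, 142, 143, 147, 147, 142, 144]
12 R [122, 128, 117, 114, 151, 197, 216, 219, 218, 205, 177, 151, 141, 142, 143, 142, 140, 140, 141, 142, 143, 149, 151, 146, 133, 130]
13 R [116, 126, 122, 123, 155, 194, 213, 218, 216, 204, 179, 152, 141, 143, 143, 142, 142, 142, 140, 143, 146, 146, 142, 121, 106, 116]
14 R [103, 114, 120, 125, 145, 171, 190, 200, 203, 195, 177, 151, 141, 141, 142, 141, 142, 142, 141, 142, 144, 144, 134, 108, 101, 121]
15 R [95, 101, 112, 127, 140, 154, 164, 169, 170, 168, 160, 147, 141, 141, 141, 142, 142, 142, 142, 142, 145, 144, 133, 119, 122, 136]
16 R [99, 95, 102, 119, 139, 152,
[... 2986 characters left out ...]
 93, 86, 63, 40, 30, 27, 28, 31, 28, 28, 32, 32, 30, 29, 32, 58, 99, 137, 158, 161, 159, 155, 149]
41 R [99, 98, 95, 95, 89, 76, 55, 42, 32, 30, 30, 30, 26, 33, 28, 28, 34, 45, 73, 108, 143, 160, 162, 155, 145, 133]
42 R [109, 106, 99, 96, 92, 86, 76, 62, 49, 38, 38, 33, 35, 36, 34, 44, 55, 66, 81, 104, 132, 153, 153, 140, 125, 114]
43 R [116, 113, 105, 98, 95, 94, 89, 81, 73, 62, 57, 54, 55, 57, 60, 69, 85, 98, 94, 98, 116, 133, 132, 125, 131, 133]
44 R [119, 117, 114, 106, 99, 96, 93, 93, 90, 86, 80, 80, 79, 80, 84, 90, 105, 112, 101, 94, 100, 113, 130, 156, 186, 195]
45 R [119, 118, 118, 115, 106, 100, 96, 95, 95, 93, 93, 93, 93, 94, 94, 95, 100, 102, 93, 91, 100, 135, 179, 215, 232, 236]
```

Request:
step_arm(increments="0 0 0 -0.1 -0.7 10 -1;0 0 0 -0.1 -0.7 20 -1;0 0 0 -0.1 -0.7 26 -1;0 0 0 -0.1 -0.7 30 -1;0 0 0 -0.1 -0.7 34 -1;0 0 0 -0.1 -0.7 36 -1;0 0 0 -0.1 -0.7 36 -1")

```text
time: 9.78
tool_pos: [502.1, 91.5, 106.2]
tcp_rot: [3.142, -0.0, 2.988]
contact_force: [-0.0, -0.7, -0.2]
grip_width: 26.1
```

```bash
python3 - <<'E'
from h import *
o=get_obs();print(o["tool_pos"].round(1),np.degrees(o["tcp_rot"][2]),o["contact_force"].round(1),o["moment"].round(2))
c=cam("scene")
x,y=252,185
cv2.imwrite(f"pics/p4.png",cv2.resize(c["bgr"][y-30:y+30,x-30:x+30],(600,600),interpolation=cv2.INTER_NEAREST))
E
```

```text
[502.1  91.5 106.2] 171.18968549299805 [-0.  -0.7 -0.2] [ 0.08 -0.   -0.03]
```

View pics/p4.png

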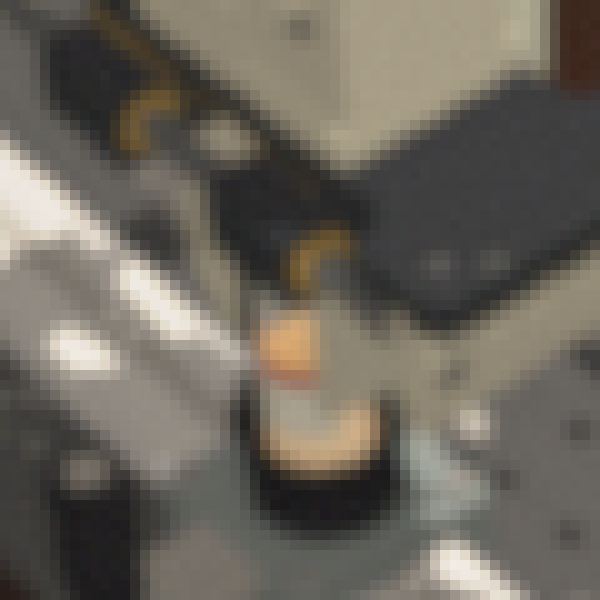

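The vial is inside the cup mouth (crop 320,430) with no contact force. I'll go on down in small steps.

Request:
step_arm(increments="0 0 0 0 0 3 -1;0 0 0 0 0 6 -1;0 0 0 0 0 8.5 -1;0 0 0 0 0 9.5 -1;0 0 0 0 0 9.5 -1")

```text
time: 10.45
tool_pos: [502.1, 91.5, 96.6]
tcp_rot: [3.142, -0.0, 2.988]
contact_force: [-0.0, -0.5, -1.1]
grip_width: 26.8
```

Request:
step_arm(increments="0 0 0 0 0 0.8 -1;0 0 0 0 0 1.5 -1;0 0 0 0 0 1.5 -1")

```text
time: 10.82
tool_pos: [502.1, 91.5, 95.2]
tcp_rot: [3.142, -0.0, 2.988]
contact_force: [0.7, 0.3, -0.4]
grip_width: 26.7
```

Request:
step_arm(increments="0 0 0 0 0 0.7 -1;0 0 0 0 0 1.5 -1;0 0 0 0 0 1.5 -1")

```text
time: 11.2
tool_pos: [502.2, 91.5, 94.2]
tcp_rot: [3.141, 0.0, 2.988]
contact_force: [-1.9, -0.4, 4.6]
grip_width: 26.8
```

Floor contact (4.6 N upward). I'll release and rise.

Request:
step_arm(increments="0 0 0 0 0 0 -0.35;0 0 0 0 0 0 -0.2;0 0 0 0 0 0 0;0 0 0 0 0 0 0.1;0 0 0 0 0 0 0.1;0 0 0 0 0 -10 0.1;0 0 0 0 0 -40 0.1;0 0 0 0 0 -90 0.1;0 0 0 0 0 -120 0.1;110 0 0 0 0 -120 0.1")

```text
time: 12.45
tool_pos: [503.7, 93.7, 217.4]
tcp_rot: [2.95, 0.008, 2.993]
contact_force: [-1.1, 0.0, -1.9]
grip_width: 50.4
```

The last row carried a typing slip: a stray 110 in the tilt column. The arm was already clear of the vial and only tilted 11°. I'll straighten it and move aside to look.

```bash
python3 - <<'E'
from h import *
print(inc([420,-130,220],171,get_obs()))
E
```

```text
[ 1.920e-01  7.000e-03  9.000e-03  4.970e+01 -2.288e+02 -4.750e+01]
```

Request:
step_arm(increments="0.1 0 0 0 0 0 0.1")

```text
time: 12.58
tool_pos: [502.4, 87.7, 214.7]
tcp_rot: [3.052, 0.001, 2.98]
contact_force: [-1.2, -0.7, 0.2]
grip_width: 50.4
```

```bash
python3 - <<'E'
from h import *
print(inc([420,-130,220],171,get_obs()))
E
```

```text
[ 8.900e-02  1.000e-03 -4.000e-03  4.630e+01 -2.268e+02 -2.570e+01]
```

Request:
step_arm(increments="0.089 0 0 0 -5 -5 0.1;0.089 0 0 12 -60 -12 0.1;0.089 0 0 24 -120 -20 0.1;0.089 0 0 36 -175 -26 0.1;0.089 0 0 46 -227 -26 0.1;0.089 0 0 46 -227 -26 0.1;0.089 0 0 46 -227 -26 0.1")

```text
time: 13.45
tool_pos: [421.8, -126.9, 220.2]
tcp_rot: [-3.14, 0.001, 2.987]
contact_force: [-0.1, 0.3, -0.7]
grip_width: 50.2
```

```bash
python3 - <<'E'
from h import *
o=get_obs();print(o["tool_pos"].round(1),o["tcp_rot"].round(3),o["contact_force"].round(1))
t=cam("top");s=cam("scene")
cv2.imwrite("pics/r5t.png",cv2.resize(t["bgr"][140:230,180:290],(733,600),interpolation=cv2.INTER_NEAREST))
cv2.imwrite("pics/r5s.png",cv2.resize(s["bgr"][150:230,215:295],(600,600),interpolation=cv2.INTER_NEAREST))
E
```

```text
[ 421.8 -126.9  220.2] [-3.140e+00  1.000e-03  2.987e+00] [-0.1  0.3 -0.7]
```

View pics/r5t.png

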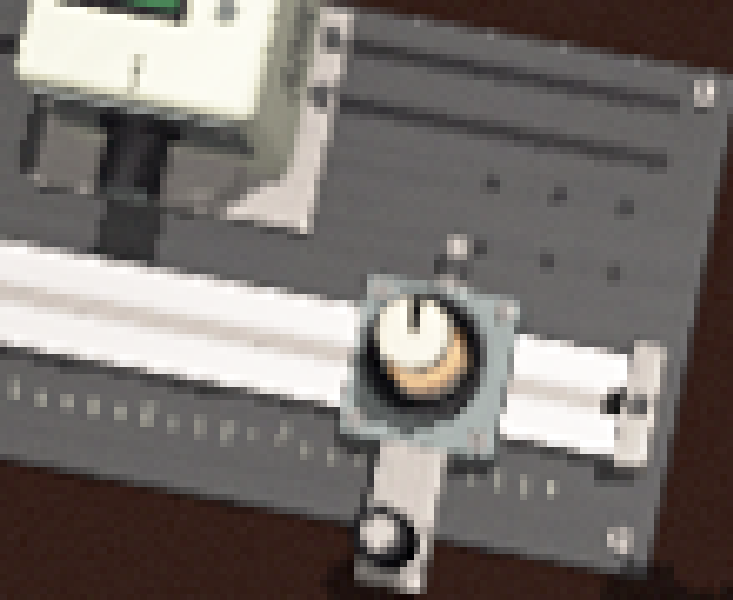

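View pics/r5s.png

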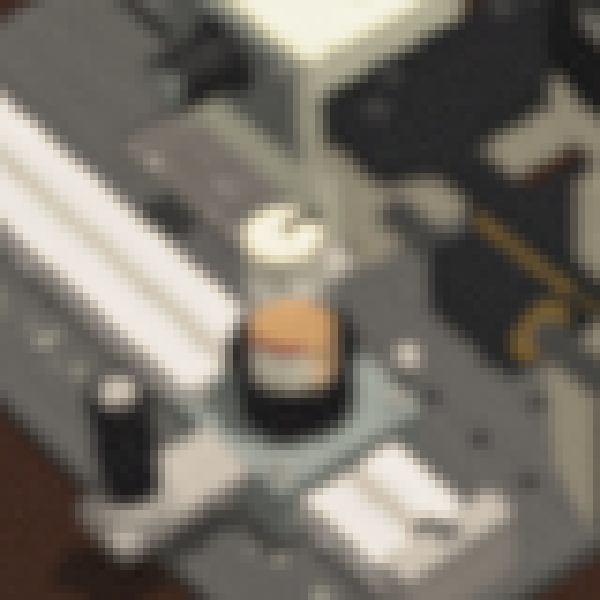

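```bash
python3 - <<'E'
from h import *
t=cam("top");s=cam("scene")
cs={}
for nm,c,w in(("top",t,(232,180,252,198)),("scene",s,(243,172,263,188))):
    for o in caps(c,w):
        p=onz(c,[o[2]],116)[0];print(nm,o[0],np.round(o[1][1],1),np.round(o[2],2),p.round(1))
        for ro in(8,9,10.5,12):print(markdir(c,p[:2],116,0,ro))
print(t["bgr"].max(2)[180:198,232:254]);print(s["bgr"].max(2)[174:190,244:262])
E
```

```text
top [5, 5, 10, 10, 78] [10.2 10.8] [241.25 189.26] [501.3  91.8 116. ]
(np.float64(-9.50005506079276), np.float64(-0.08558385952018287), array([ 4.55103856, -0.76158716]))
(np.float64(-9.494767825556362), np.float64(-0.08661227238590276), array([ 4.5498133 , -0.76095052]))
(np.float64(-8.683052543320283), np.float64(-3.804322883159228), array([ 5.78177208, -0.8829853 ]))
(np.float64(22.30050661264437), np.float64(-46.97016342834233), array([4.56406288, 1.87190575]))
scene [5, 6, 10, 7, 51] [6.4 9.9] [252.22 180.99] [499.8  88.  116. ]
(np.float64(13.718613076364402), np.float64(17.385216687625803), array([5.78518162, 1.41226647]))
(np.float64(7.610220256596414), np.float64(-20.65905246872705), array([6.61067571, 0.88325268]))
(np.float64(5.078941428804364), np.float64(-7.551193661425688), array([7.68560959, 0.6830752 ]))
(np.float64(5.788483969531009), np.float64(-2.7106702469241477), array([4.59200889, 0.46550679]))
[[101 105 102 108 104  91  97 102 102 104 103 103 104  63  76 100  97  77
   92 103 105 106]
 [103 102  92 142 159 148 146 131 123 107 102 101  98 107 136 146 116  76
  
[... 2006 characters left out ...]
235 215 178 160 150 144]
 [102 121 143 196 240 246 245 243 236 229 239 246 244 225 182 162 151 139]
 [ 96 101 126 181 232 244 245 245 244 243 245 244 235 210 183 174 159 137]
 [ 97  94 107 153 208 234 240 243 243 242 241 234 217 191 187 191 174 147]
 [ 98  97 102 129 168 197 216 224 226 222 218 208 187 179 190 201 191 165]
 [100  98 104 121 145 159 169 174 175 176 176 174 172 174 185 198 186 161]
 [104 100 105 122 143 153 152 150 151 159 166 168 170 171 174 176 156 132]
 [133 107 105 127 152 160 156 149 149 161 174 178 176 169 158 143 124 109]
 [184 137 112 126 156 168 168 161 159 170 186 191 184 166 143 121 108 102]
 [227 185 142 132 152 169 176 179 182 189 194 194 183 161 133 113 102 100]]
```

The vial is seated: the cap is centred on the cup and the mark points across the rail towards the reader, about −7 to −9.5° against the rail's −9°. Next is the knob.

```bash
python3 - <<'E'
from h import *
print(inc([437.8,101.8,140],171,get_obs()))
E
```

```text
[-1.000e-03  0.000e+00  5.000e-03  1.890e+01  2.277e+02  7.960e+01]
```

Request:
step_arm(increments="0 0 0 5 55 0 0.1;0 0 0 10 110 0 0.1;0 0 0 15 165 0 0.1;0 0 0 19 215 20 0.1;0 0 0 19 228 60 0.1;0 0 0 19 228 80 0.1;0 0 0 19 228 80 0.1;0 0 0 19 228 80 0.1")

```text
time: 14.65
tool_pos: [438.3, 101.3, 140.2]
tcp_rot: [-3.14, 0.001, 2.988]
contact_force: [0.1, 1.1, -0.1]
grip_width: 50.8
```

```bash
python3 - <<'E'
from h import *
o=get_obs();print(o["tool_pos"].round(1),o["tcp_rot"].round(3),inc([437.8,101.8,76],171,o))
s=cam("scene")
cv2.imwrite("pics/k6s.png",cv2.resize(s["bgr"][150:230,200:280],(600,600),interpolation=cv2.INTER_NEAREST))
E
```

```text
[438.3 101.3 140.2] [-3.140e+00  1.000e-03  2.988e+00] [-1.00e-03  1.00e-03  4.00e-03  7.00e-01  5.00e-01  6.42e+01]
```

View pics/k6s.png

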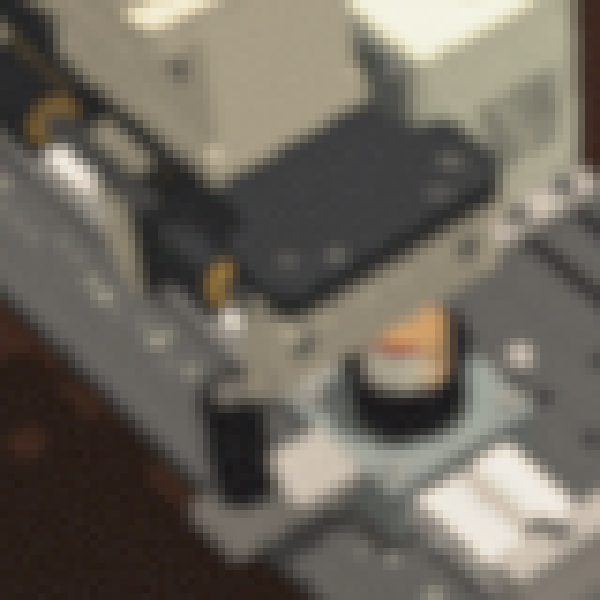

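Request:
step_arm(increments="0 0 0 0.6 0.5 20 0.1;0 0 0 0.6 0.5 40 0.1;0 0 0 0.6 0.5 55 0.1;0 0 0 0.6 0.5 63 0.1;0 0 0 0.6 0.5 63 0.1;0 0 0 0.6 0.5 63 0.1")

```text
time: 15.45
tool_pos: [437.8, 101.4, 77.1]
tcp_rot: [-3.14, 0.001, 2.988]
contact_force: [0.7, 0.4, 0.4]
grip_width: 50.5
```

Request:
step_arm(increments="0 0 0 0 0 0 -0.4;0 0 0 0 0 0 -0.6;0 0 0 0 0 0 -1;0 0 0 0 0 0 -1;0 0 0 0 0 0 -1;0 0 0 0 0 0 -1;0 0 0 0 0 0 -1")

```text
time: 16.32
tool_pos: [437.3, 101.5, 76.5]
tcp_rot: [-3.14, 0.0, 2.988]
contact_force: [0.2, 1.5, 2.5]
grip_width: 19.3
```

```bash
python3 - <<'E'
from h import *
o=get_obs();print(o["tool_pos"].round(2),o["tcp_rot"].round(3),o["contact_force"].round(1))
for d in(80,109):
    a=np.radians(-9);Y=np.array([-np.sin(a),np.cos(a),0]);print(inc(o["tool_pos"]+d*Y,np.degrees(o["tcp_rot"][2]),o))
E
```

```text
[437.32 101.49  76.52] [-3.14   0.     2.988] [0.2 1.5 2.5]
[-1.e-03  0.e+00 -0.e+00 -3.e-01  8.e+01 -1.e-01]
[-1.00e-03  0.00e+00 -0.00e+00 -3.00e-01  1.09e+02 -1.00e-01]
```

Request:
step_arm(increments="0 0 0 0 2 0 -1;0 0 0 0 6 0 -1;0 0 0 0 12 0 -1;0 0 0 -0.1 19 0 -1;0 0 0 -0.1 26 0 -1;0 0 0 -0.1 33 0 -1;0 0 0 -0.2 40 0 -1;0 0 0 -0.2 47 0 -1;0 0 0 -0.2 54 0 -1;0 0 0 -0.3 60 0 -1;0 0 0 -0.3 65 0 -1;0 0 0 -0.3 69 0 -1;0 0 0 -0.3 71 0 -1;0 0 0 -0.3 72 0 -1;0 0 0 -0.3 72 0 -1")

```text
time: 18.2
tool_pos: [448.9, 173.2, 76.5]
tcp_rot: [-3.141, 0.001, 2.988]
contact_force: [-0.2, -1.0, 4.6]
grip_width: 19.4
```

```bash
python3 - <<'E'
from h import *
o=get_obs();print(o["tool_pos"].round(2),o["tcp_rot"].round(3),o["contact_force"].round(1))
t=cam("top");s=cam("scene")
cv2.imwrite("pics/m7t.png",cv2.resize(t["bgr"][140:230,160:270],(733,600),interpolation=cv2.INTER_NEAREST))
cv2.imwrite("pics/m7s.png",cv2.resize(s["bgr"][130:230,190:290],(600,600),interpolation=cv2.INTER_NEAREST))
E
```

```text
[448.89 173.16  76.51] [-3.141e+00  1.000e-03  2.988e+00] [-0.2 -1.   4.6]
```

View pics/m7t.png

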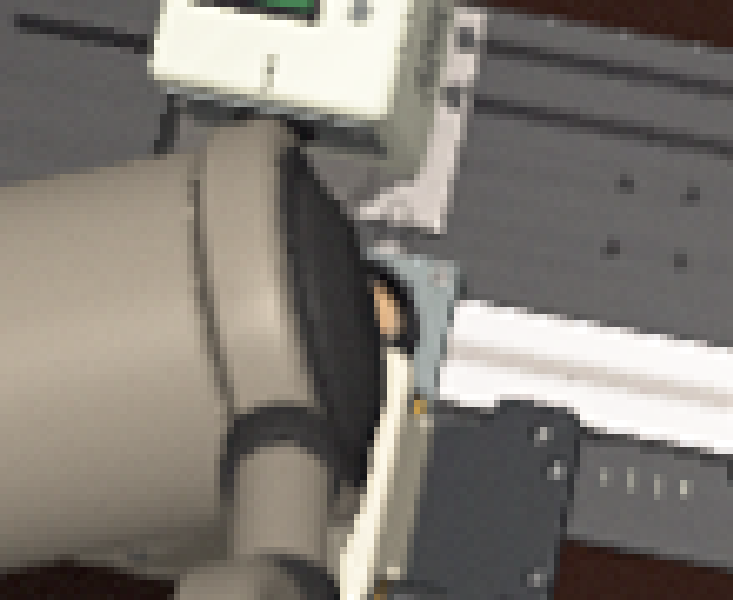

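View pics/m7s.png

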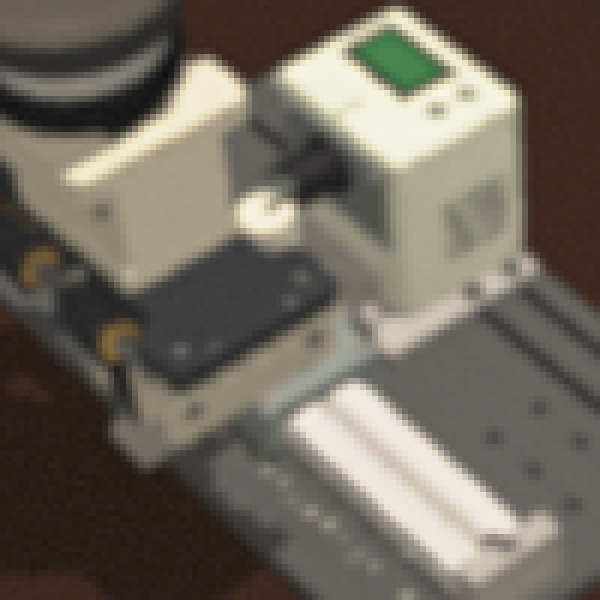

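The carriage follows and the vial stays upright; its cap is at scene-crop (265,215), nearing the optic. I'll continue in small steps with force readings.

Request:
step_arm(increments="0 0 0 0 3 0 -1;0 0 0 0 7 0 -1;0 0 0 0 11 0 -1;0 0 0 0 14 0 -1;0 0 0 0 16 0 -1")

```text
time: 18.92
tool_pos: [451.3, 188.4, 76.5]
tcp_rot: [-3.139, 0.001, 2.989]
contact_force: [-0.8, -9.4, 7.2]
grip_width: 19.5
```

Request:
step_arm(increments="0 0 0 0 2 0 -1;0 0 0 0 4 0 -1;0 0 0 0 6 0 -1")

```text
time: 19.3
tool_pos: [452.1, 193.4, 76.5]
tcp_rot: [-3.138, 0.0, 2.988]
contact_force: [-0.2, -9.6, 7.0]
grip_width: 19.4
```

Request:
step_arm(increments="0 0 0 0 2 0 -1;0 0 0 0 4 0 -1;0 0 0 0 6 0 -1")

```text
time: 19.68
tool_pos: [453.2, 200.0, 76.5]
tcp_rot: [-3.139, 0.001, 2.988]
contact_force: [-0.2, -6.4, 6.8]
grip_width: 19.2
```

Request:
step_arm(increments="0 0 0 0 1.5 0 -1;0 0 0 0 3 0 -1")

```text
time: 19.92
tool_pos: [453.7, 203.0, 76.5]
tcp_rot: [-3.139, 0.001, 2.988]
contact_force: [-0.0, -6.3, 5.8]
grip_width: 19.0
```

Request:
step_arm(increments="0 0 0 0 1 0 -1;0 0 0 0 2 0 -1")

```text
time: 20.18
tool_pos: [454.0, 205.0, 76.5]
tcp_rot: [-3.14, 0.001, 2.988]
contact_force: [0.3, -3.9, 5.7]
grip_width: 19.6
```

Request:
step_arm(increments="0 0 0 0 0.5 0 -1;0 0 0 0 1 0 -1;0 0 0 0 1 0 -1")

```text
time: 20.55
tool_pos: [454.3, 206.5, 76.5]
tcp_rot: [-3.141, 0.001, 2.988]
contact_force: [0.7, -2.0, 5.9]
grip_width: 19.1
```

Request:
step_arm(increments="0 0 0 0 0.5 0 -1;0 0 0 0 1 0 -1;0 0 0 0 1 0 -1")

```text
time: 20.92
tool_pos: [454.4, 207.6, 76.5]
tcp_rot: [-3.141, 0.001, 2.988]
contact_force: [0.4, -1.5, 4.7]
grip_width: 19.2
```

Request:
step_arm(increments="0 0 0 0 0.5 0 -1;0 0 0 0 1 0 -1;0 0 0 0 1 0 -1")

```text
time: 21.3
tool_pos: [454.6, 208.7, 76.5]
tcp_rot: [-3.141, 0.001, 2.988]
contact_force: [1.6, 1.2, 4.9]
grip_width: 19.2
```

Request:
step_arm(increments="0 0 0 0 0.5 0 -1;0 0 0 0 1 0 -1;0 0 0 0 1 0 -1")

```text
time: 21.68
tool_pos: [454.8, 209.5, 76.5]
tcp_rot: [-3.141, 0.001, 2.988]
contact_force: [1.5, 0.4, 4.3]
grip_width: 19.2
```

Request:
step_arm(increments="0 0 0 0 0.5 0 -1;0 0 0 0 1 0 -1;0 0 0 0 1 0 -1")

```text
time: 22.05
tool_pos: [454.9, 210.1, 76.5]
tcp_rot: [-3.14, 0.001, 2.988]
contact_force: [1.1, -2.2, 5.8]
grip_width: 19.2
```

Request:
step_arm(increments="0 0 0 0 0.5 0 -1;0 0 0 0 1 0 -1;0 0 0 0 1 0 -1")

```text
time: 22.42
tool_pos: [454.9, 210.5, 76.5]
tcp_rot: [-3.139, 0.001, 2.988]
contact_force: [1.3, -6.4, 7.4]
grip_width: 19.3
```

```bash
python3 - <<'E'
from h import *
for i in range(3):
    t=cam("top")
    o=get_obs();print(o["time"],o["tool_pos"].round(2),o["contact_force"].round(2))
s=cam("scene")
cv2.imwrite("pics/n8t.png",cv2.resize(t["bgr"][140:230,160:270],(733,600),interpolation=cv2.INTER_NEAREST))
cv2.imwrite("pics/n8s.png",cv2.resize(s["bgr"][130:230,190:290],(600,600),interpolation=cv2.INTER_NEAREST))
E
```

```text
22.475 [454.9  210.5   76.51] [ 0.93 -5.52  6.9 ]
22.525 [454.9  210.49  76.51] [ 1.56 -5.38  6.05]
22.575 [454.91 210.49  76.51] [ 1.71 -5.39  6.44]
```

View pics/n8s.png

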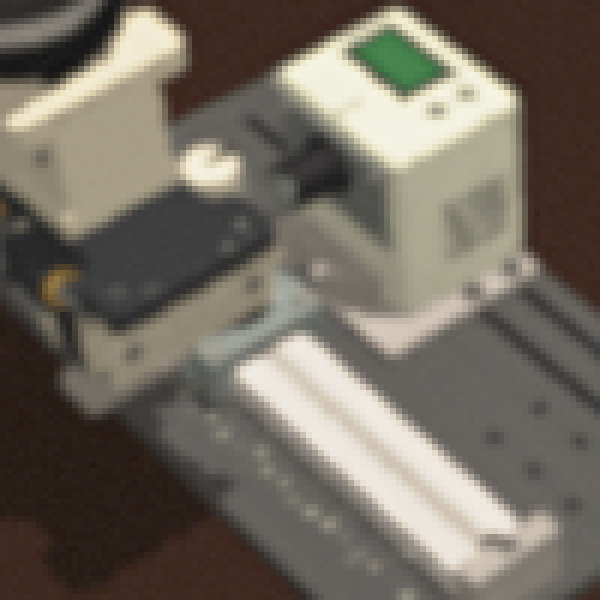

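View pics/n8t.png

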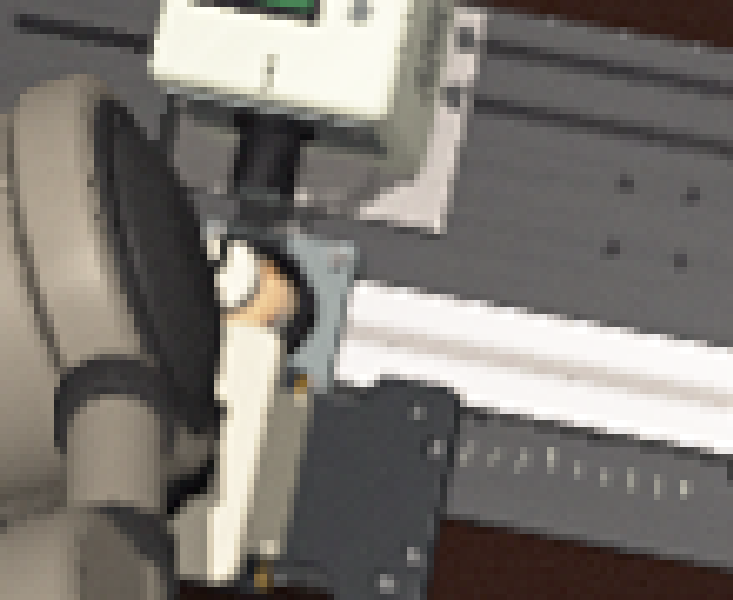

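Request:
step_arm(increments="0 0 0 0 -0.6 0 -1;0 0 0 0 -1.2 0 -1;0 0 0 0 -1.2 0 -1;0 0 0 0 -1.2 0 -1")

```text
time: 23.12
tool_pos: [454.8, 210.1, 76.5]
tcp_rot: [-3.141, 0.001, 2.988]
contact_force: [0.9, -0.2, 4.7]
grip_width: 19.2
```

```bash
python3 - <<'E'
from h import *
o=get_obs();print(o["time"],o["tool_pos"].round(2),o["contact_force"].round(2))
a=np.radians(-9);X=np.array([np.cos(a),np.sin(a)])
k=o["tool_pos"][:2];cup=k+65*X;print("cup",cup)
s=cam("scene")
print(proj(s,[*cup,116]))
print(s["bgr"].max(2)[149:166,216:236])
for q in caps(s,(215,148,236,164)):
    p=onz(s,[q[2]],116)[0];print(q[0],np.round(q[1][1],1),np.round(q[2],2),p.round(1))
    for ro in(8,9,10.5):print(markdir(s,p[:2],116,0,ro)[:2])
# predicted image direction of mark for yaws
c0=proj(s,[*cup,116])[0]
for yw in(-25,-17,-9,-1,7):
    print(yw,proj(s,[*(cup+13.5*np.array([np.cos(np.radians(yw)),np.sin(np.radians(yw))])),116])[0]-c0)
E
```

```text
23.125 [454.83 210.13  76.5 ] [ 0.85 -0.19  4.71]
cup [519.03090617 199.95759747]
[[223.52008605 155.9858772 ]]
[[157 124  82  69  80  88  97 102 103 102 102 101 102  99  91  83  83  93
  100 101]
 [159 135  99  86  95  99 103 102 102 101 101 103 101  98  89  77  68  77
   91  97]
 [164 148 118 101 102 104 102 100 100 100 102 102 102 101  98  86  73  64
   70  84]
 [166 154 124 104 103 101 100 100 101 101 102 102 101 102 102  99  91  75
   61  66]
 [167 156 128 107 101 104 112 122 130 131 120 106  97  97 102 103 100  93
   77  62]
 [167 158 132 107 109 135 167 190 198 188 161 125  99  95 100 101 103 100
   94  81]
 [167 162 142 124 144 197 232 241 238 222 179 155 147 130 108 101 102 103
  101  95]
 [168 168 162 157 190 235 245 244 234 203 179 204 221 189 132 103 100 103
  101  94]
 [167 170 174 183 218 242 245 243 232 215 218 237 241 215 149 107 100 100
   94  80]
 [167 168 170 184 219 241 246 244 242 239 241 244 237 205 147 108 100  96
   86  72]
 [167 166 164 163 189 229 241 244 244 243 241 237 220 177 138 110 101  98
   90  84]
 [165 157 143 125 132 170 206 226 228 224 222 210 188
[... 159 characters left out ...]
137 128 122 116 113 108 106 104
  103  99]
 [ 72  63  61  62  62  61  67  81  90  94  94  87  78  78  83  90 100 102
  104 100]
 [ 62  62  63  63  64  64  63  65  63  65  64  63  60  63  66  72  84  96
  100  99]
 [ 62  64  64  62  64  63  63  64  65  62  62  63  63  64  61  62  70  81
   90  96]]
[5, 7, 10, 6, 41] [5.4 9.1] [224.44 157.51] [516.5 194.3 116. ]
(np.float64(7.917549024427774), np.float64(-29.74260437543092))
(np.float64(7.917549024427774), np.float64(-29.74260437543092))
(np.float64(13.715676409969362), np.float64(14.94895816710095))
-25 [ 5.27192805 -1.6098722 ]
-17 [ 4.95462207 -2.05422614]
-9 [ 4.5421086  -2.45786155]
-1 [ 4.04257672 -2.81317785]
7 [ 3.46580057 -3.11352544]
```

The force profile fits the notch: the pull reversed at about 109 mm, then stiff resistance came at about 110 mm, and it is now relaxed to about 0 N. The cap-mark angle reads a few degrees uncertain, so I'll step aside for one clear look before finishing.

Request:
step_arm(increments="0 0 0 0 0 0 -0.4;0 0 0 0 0 0 -0.2;0 0 0 0 0 0 0;0 0 0 0 0 0 0.1;0 0 0 0 0 0 0.1;0 0 0 0 0 -20 0.1;0 0 0 0 0 -60 0.1;0 0 0 0 0 -110 0.1;0 0 0 20 -50 -110 0.1;0 0 0 20 -110 -110 0.1;0 0 0 20 -170 -110 0.1;0 0 0 20 -230 -110 0.1;0 0 0 20 -290 -110 0.1;0 0 0 20 -290 -110 0.1;0 0 0 20 -290 -110 0.1")

```text
time: 25.05
tool_pos: [390.1, -73.4, 186.7]
tcp_rot: [-3.141, -0.0, 2.986]
contact_force: [-0.0, 0.4, -1.1]
grip_width: 49.9
```

```bash
python3 - <<'E'
from h import *
o=get_obs();print(o["time"],o["tool_pos"].round(2),o["tcp_rot"].round(3))
t=cam("top");s=cam("scene")
cv2.imwrite("pics/raw9t.png",t["bgr"]);cv2.imwrite("pics/raw9s.png",s["bgr"])
cv2.imwrite("pics/q9t.png",cv2.resize(t["bgr"][135:225,160:270],(733,600),interpolation=cv2.INTER_NEAREST))
cv2.imwrite("pics/q9s.png",cv2.resize(s["bgr"][130:220,190:280],(600,600),interpolation=cv2.INTER_NEAREST))
E
```

```text
25.05 [390.08 -73.42 186.68] [-3.141 -0.     2.986]
```

View pics/q9t.png

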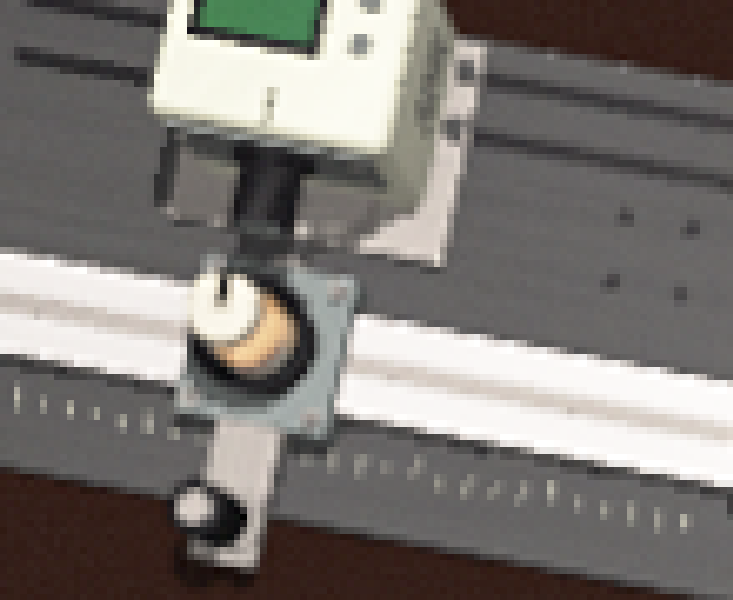

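View pics/q9s.png

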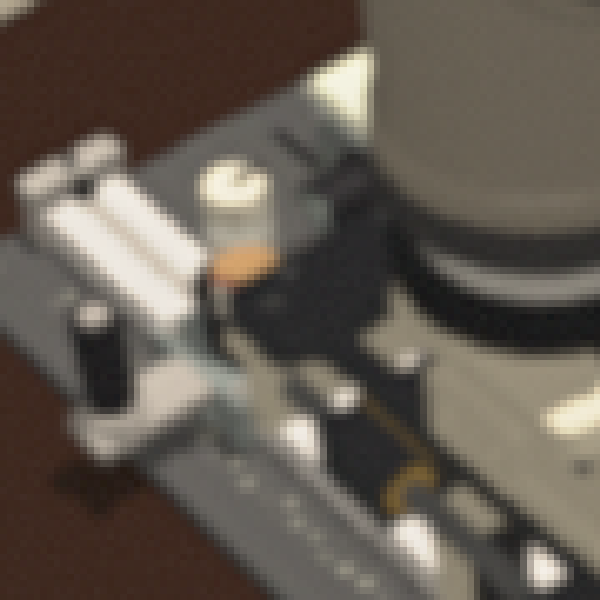

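```bash
python3 - <<'E'
from h import *
b=cv2.imread("pics/raw9t.png");print(b.max(2)[172:190,184:206])
def lines(c,img,rows,cols,z):
    g=img.max(2).astype(float);pts=[]
    for y in rows:
        v=g[y,cols[0]:cols[1]];w=np.clip(np.percentile(v,75)-12-v,0,None);pts.append(((w*np.arange(*cols)).sum()/w.sum(),y));
    P=onz(c,pts,z)[:,:2];d=np.polyfit(P[:,0],P[:,1],1)[0];print(np.round(pts,2).tolist(),"yaw",np.degrees(np.arctan(d)).round(1));return P
t=cam("top")
b0=cv2.imread("pics/top0.png");print(b0.max(2)[216:232,382:400])
E
```

```text
[[100  98 100 100 100  97  98 108 107  96  91  71  50  54  52  52  52  51
   50  63  81  75]
 [ 99 100 101  98 101  98 117 146 144 128  81  68  70  64  59  52  60  78
   82 117 117  71]
 [ 95  97  96  97  97  96 134 167 155 150  82  89  88  77  72  66  81 105
  110 146 155 109]
 [ 91  93  93  94  93  87 138 193 157  91  63  77  60  65  67  79  86  86
   89 132 165 152]
 [147 130  97  88  87 138 220 242 221  85 143 212 159  63  46  48  53  58
   86 149 175 173]
 [235 225 192 186 168 229 255 255 232  39 209 255 252 164  66  33  35  45
   76 133 168 172]
 [247 248 252 249 238 249 251 251 211  33 211 255 255 249 174  91  53  19
   32  75 133 169]
 [244 244 246 239 234 247 249 245 164  85 228 254 252 253 227 162 133  56
   22  30  76 128]
 [243 242 242 242 242 247 249 243 186 174 241 252 251 245 199 190 198 130
   56  20  34  83]
 [244 243 243 241 241 248 248 245 235 236 244 250 251 246 192 183 230 208
  129  37  27  74]
 [238 239 240 236 228 249 248 249 250 251 250 251 252 242 179 198 240 239
  196 105  34  38]
 [209 216 224 214 195 248 250 249 249 249 250 252 250 207 161 229 242 237
  2
[... 1075 characters left out ...]
164  48  47  50  52  50]
 [246 220 135 223 250 250 255 198  48 225 255 255 199  78  47  49  50  52]
 [246 214 144 232 250 250 253 196 105 238 253 255 225 103  46  49  52  54]
 [246 213 124 227 251 249 251 242 235 247 251 255 224 106  45  51  53  50]
 [245 224 131 212 252 250 249 250 250 249 250 255 191  73  47  51  50  49]
 [244 243 188 153 238 252 250 249 250 251 255 244 139  46  46  53  53  52]
 [244 246 224 139 165 239 252 251 253 255 244 167  76  46  48  49  52  50]
 [239 246 243 217 156 166 199 214 215 192 142  75  46  48  50  51  51  50]
 [189 235 246 232 212 195 153 123 105  72  46  48  44  50  50  50  52  49]
 [131 162 174 151 145 141  99  62  52  46  48  49  50  50  50  51  52  51]]
```

The cap mark now fits about −6° (first look −5 to −9°, side view while held −9.2°, rail −9°), which is square within the measuring error. I'll check the carriage's displacement, then re-grip the knob.

```bash
python3 - <<'E'
from h import *
t=cam("top")
g=cv2.imread("pics/raw9t.png");g0=cv2.imread("pics/top0.png")
r=[]
for im,(x,y) in((g0,(236,219)),(g,(188,210))):
    v=np.clip(im.min(2)[y-4:y+5,x-4:x+5].astype(float)-110,0,None)
    n,l,st,ce=cv2.connectedComponentsWithStats((v>0).astype(np.uint8));k=l[4,4];w=v*(l==k);ys,xs=np.mgrid[y-4:y+5,x-4:x+5]
    p=((w*xs).sum()/w.sum(),(w*ys).sum()/w.sum());P=onz(t,[p],90)[0];r.append(P[:2]);print(p,P)
d=r[1]-r[0];print(d,np.hypot(*d),np.degrees(np.arctan2(-d[0],d[1])))
o=get_obs();print(inc([454.9,210.3,130],171.2,o),inc([454.9,210.3,76.5],171.2,o))
E
```

```text
(np.float64(236.26942355889724), np.float64(219.40037593984962)) [437.86749074 102.91450477  90.        ]
(np.float64(188.56760665220534), np.float64(210.53289949385393)) [454.76591011 209.94155235  90.        ]
[ 16.89841937 107.02704758] 108.35287486427659 -8.972319418181575
[-1.000e-03 -0.000e+00  2.000e-03 -2.130e+01  2.891e+02  5.630e+01] [-1.000e-03 -0.000e+00  2.000e-03 -2.130e+01  2.892e+02  1.098e+02]
```

Request:
step_arm(increments="0 0 0 -4 55 0 0.1;0 0 0 -8 110 0 0.1;0 0 0 -13 170 0 0.1;0 0 0 -17 230 0 0.1;0 0 0 -20 275 20 0.1;0 0 0 -21 289 50 0.1;0 0 0 -21 289 55 0.1;0 0 0 -21 289 55 0.1;0 0 0 -21 289 55 0.1")

```text
time: 26.38
tool_pos: [455.7, 208.4, 132.4]
tcp_rot: [-3.141, 0.002, 2.987]
contact_force: [-0.4, -0.1, -0.3]
grip_width: 50.6
```

```bash
python3 - <<'E'
from h import *
o=get_obs();print(o["tool_pos"].round(2),inc([454.9,210.2,77],171.2,o))
E
```

```text
[455.74 208.4  132.42] [-1.00e-03  2.00e-03 -1.00e-03  1.20e+00  1.70e+00  5.54e+01]
```

Request:
step_arm(increments="0 0 0 0.6 1.2 20 0.1;0 0 0 0.6 1.2 40 0.1;0 0 0 0.6 1.2 52 0.1;0 0 0 0.6 1.2 55 0.1;0 0 0 0.6 1.2 55 0.1;0 0 0 0.6 1.2 55 0.1")

```text
time: 27.12
tool_pos: [455.2, 210.1, 76.9]
tcp_rot: [-3.141, 0.001, 2.988]
contact_force: [0.1, 0.5, -0.4]
grip_width: 50.5
```

```bash
python3 - <<'E'
from h import *
o=get_obs();print(o["tool_pos"].round(2),o["contact_force"].round(2),inc([454.9,210.2,77],171.2,o))
E
```

```text
[455.23 210.07  76.93] [ 0.09  0.47 -0.36] [-0.001  0.001 -0.     0.4    0.1   -0.1  ]
```

Request:
step_arm(increments="0 0 0 0.2 0.1 0 -0.4;0 0 0 0.2 0.1 0 -0.5;0 0 0 0.2 0.1 0 -0.6;0 0 0 0.2 0.1 0 -1;0 0 0 0.2 0.1 0 -1;0 0 0 0.2 0.1 0 -1;0 0 0 0.2 0.1 0 -1;0 0 0 0.2 0.1 0 -1")

```text
time: 28.12
tool_pos: [454.6, 210.1, 76.3]
tcp_rot: [-3.14, 0.0, 2.988]
contact_force: [0.2, 0.5, 1.0]
grip_width: 19.3
```

```bash
python3 - <<'E'
from h import *
for i in range(3):
    s=cam("scene");o=get_obs();print(o["time"],o["tool_pos"].round(2),o["contact_force"].round(2),o["grip_width"])
cv2.imwrite("pics/f10s.png",cv2.resize(s["bgr"][130:230,190:290],(600,600),interpolation=cv2.INTER_NEAREST))
E
```

```text
28.175 [454.65 210.15  76.31] [0.46 0.48 1.5 ] 19.588793680334945
28.225 [454.62 210.16  76.3 ] [-1.03  0.76  1.56] 19.32920030478024
28.275 [454.64 210.14  76.31] [0.02 0.75 1.49] 19.699178751774205
```

View pics/f10s.png

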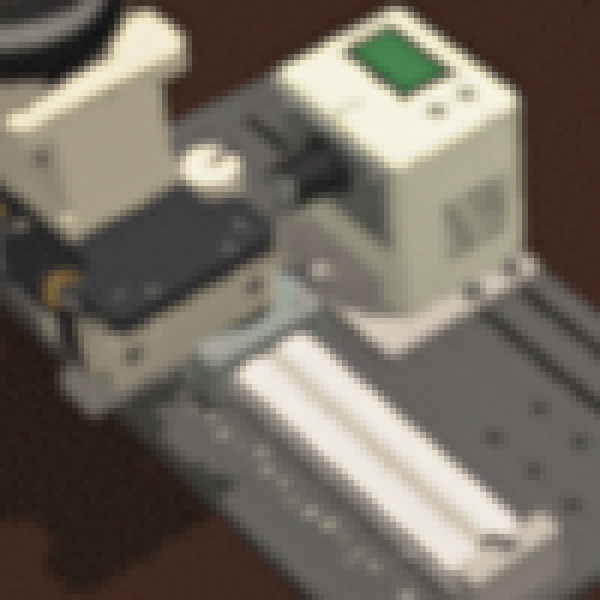

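The carriage sits in the notch with a steady grip and small forces. A last nudge of 0.3 mm forward will settle the ball in the bottom, followed by a hold.

Request:
step_arm(increments="0 0 0 0 0.3 0 -1;0 0 0 0 0.3 0 -1;0 0 0 0 0.3 0 -1;0 0 0 0 0.3 0 -1;0 0 0 0 0.3 0 -1;0 0 0 0 0.3 0 -1")

```text
time: 29.02
tool_pos: [454.6, 210.3, 76.3]
tcp_rot: [-3.14, -0.0, 2.988]
contact_force: [-1.3, -3.0, 3.5]
grip_width: 19.3
```

```bash
python3 - <<'E'
from h import *
o=get_obs();print(o["time"],o["tool_pos"].round(2),o["contact_force"].round(2),np.abs(o["dq"]).max().round(4))
print(close_job())
E
```

```text
29.025 [454.64 210.29  76.29] [-1.33 -3.04  3.49] 0.0013
the job is handed in; nothing more can be done
None
```

I put the marked vial down in the cup, let go of it, slid the carriage by its knob about 110 mm into the reader's notch, and handed the job in at 29 s still gripping the knob. No verdict came back.

**Last checks**
- **Seating:** I felt the cup floor at 4.6 N, and the cap was centred on the cup afterwards.
- **Notch:** Along the slide there was ramp resistance of about 9 N, then a forward pull at about 109 mm, then a firm stop at about 110 mm. The top camera gave 108.4 mm. At hand-in the arm was still, with about 3 N on the knob along the rail; leaving the notch takes about 10 N.
- **Mark direction:** These readings disagreed slightly. The side view while I held the vial gave −9.2° against the rail's −9°. The coarser cap readings afterwards ran from about −5° to −9°, about −6° on the last look from above. The scene camera's own cap readings were off by up to 20°, so I discounted them. I judged the mark square within the measuring error and did not correct it.

**Departures from a clean run**
- **Typing slip:** One move carried a wrong number that tilted the tool about 11°. It was clear of the vial and I straightened it straight away.
- **Knob released once:** I let go of the knob in the notch to get a clear look at the mark, then took hold again.

I never touched the unmarked vial or the beaker.

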